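# Hook the trapped key out of the carrier bay

## Robot

A 7-joint arm with a two-finger parallel gripper is mounted at the origin on a cart in front of the work surface, level with it; the furniture and walls round the work are solid. World frame = base frame: x ahead of the robot, y to its left, z up, the work surface at z = 0. Lengths are in mm, angles in rad, forces in N, time in s.
With the tool pointing down it reaches from about 425 to 925 mm from the base axis. Payload 6.8 kg.
Tool frame: the origin (TCP) lies on the centre line of the jaws, within the pads' length; the fingertips stand 11 mm ahead of it and the grasp point (between the pads) lies 8 mm behind it; z points along the fingers, y is the line along which they close (so a half turn about z gives the same grasp; the last joint's range is limited). The gripper opens to 88 mm and grips with 3 to 60 N. Pads are 20 mm wide; open, the fingers measure 115 mm over their backs; the gripper's body (75 mm by 178 mm) begins 61 mm behind the grasp point.
Start: joints at [-1.442, 0.477, 0.022, 1.555, -0.011, 1.109, -0.083], TCP at [158.345, 656.181, 233.664] pointing down, gripper open.
Joint ranges: [-2.96, 2.96], [-0.34, 2.1], [-1.41, 1.46], [0.24, 2.44], [-1.37, 4.51], [0.17, 1.92], [-2.96, 2.96]. Speed limits (rad/s): [2.39, 2.39, 3.14, 3.14, 3.14, 3.14, 3.14].

## Interface

Orientations are given as a rotation vector (axis times angle).
In Python, from bench import get_obs, read_camera, job_done gives the robot as it stands.
- The arm moves only by the tool arm_command, never from a script. Its argument "motion" is a list of rows, each a list of 5 numbers: the opening, from 0 (shut) to 1 (fully open), then the shift along the tool's x, y, z in units of 30 cm (1.0 is 30 cm), then the turn about the tool's z in units of 45 degrees (1.0 is 45 degrees). A call has 1 to 5 rows; each row shifts and turns the commanded pose from where the row before left it, along the tool's axes as they then stand; what a row does not reach is not made up. A row lasts 1/12 s, in which the tool goes at most 41.7 mm and 7.16 degrees, less where a joint would pass 70% of its speed; a pose out of reach is approached as far as the arm can. A call with a number of a shift or a turn outside -1 to 1 is refused whole. A call with a gripper value outside its range is refused whole. The fingers move at their own pace and stop on an object; "grip_force" is the grip in N (left out, the last holds). Time passes only in rows, so rows that do not move let the fingers close. It gives the time, the measured TCP pose, the force, the opening and the grip force at its end, in the units of the state.
- get_obs(): the state, without advancing time (a new reading comes with each control period).
- read_camera(name): name is "scene" or "top" or "wrist"; returns a dict with "image" (384x512x3 uint8, red, green, blue), "fov_y" (degrees; the focal length in pixels is half the picture's height over the tangent of half this angle, whatever the lens; pixels are square), "cx", "cy" (the principal point, pixels), "k1" (the pictures are not rectified: a ray, as slopes to the right and down, at radius r is drawn at 1 + k1 r^2 times it, then the intrinsics apply), "origin" and "orientation" of the camera in the world. Camera axes: x right, y down, z forward; pixel columns grow to the right and rows downward; lengths in mm; the calibration is good to about 2 mm. A picture is of the moment at which its call begins. There is no depth.
- job_done(): hands the job in; it is judged then, once.
The state is a dict: "clock": time; "qpos": joint angles; "joint_velocities": joint speeds; "joint_torque": joint torques, N m; "tcp_pos": TCP position; "orientation": TCP orientation; "ft_force": force on the tool from outside, world axes, zero at the start; "ft_torque": the same for the moment, N m; "width": finger opening in mm; "finger_force": force on a finger pad.
Only numpy, scipy, OpenCV 4.12 (cv2) and the standard library are available. Lean on these libraries where they do the work, as an engineer would, in place of code of your own. Each camera call takes 0.05 s, during which the arm holds its last target. There are 200 camera calls.

## Task

The flat steel key has slid back into the narrow carrier bay, out of reach of fingers. Take the hooked pick from its holder, catch the key by its eye and ease it along the bay, round the two low stops that each block one side of the floor, until the whole key lies outside on the apron; then set the pick upright back in its holder. Feel your way: drag gently, never force the key or the bay, and leave the other things alone.

Things in the scene. Friction and masses are not known exactly. Their poses are not given: they have to be found in the camera images.
- bay: Fixed low grey housing, 58 mm high, 145 mm long, 74 mm wide, with a slot in its front face and a dark steel apron before it. Origin on the bench under the middle of the mouth (front face); +x runs into the slot, -x out over the apron, z up. The apron (x -110 to 0 mm) is level with the slot's floor, 12 mm above the bench, with 4 mm high lips along its sides (beyond y +-31 mm).
- bay_mouth (a point): Middle of the mouth, on the slot's floor, 12 mm above the bench; axes as the bay's. The slot is 54 mm wide (y -27 to 27), 38 mm high and 133 mm deep; the deep part of its roof is a clear window.
- bay_roof (a point): On the slot's midline, 20 mm behind the mouth, at the roof's underside. Hidden below, NOT measured: two square-edged stops fixed to the floor, each 7 mm high, 8 mm thick, their middles 22 to 26 and 70 to 74 mm behind the mouth. Each fills one half of the slot's width, from midline to wall (+y or -y, each independently, differs by start). The key passes only in the free half (27 mm), else it catches.
- key_eye (a point): Centre of the 12 x 12 mm square eye (through hole) of the loose steel key, half-way up its 7 mm. The key is a flat bar, 22 mm wide, 30 mm long, about 60 g; its front end is 11 mm ahead of this point. x runs along the bar from eye to tail, z up. It starts flat on the slot's floor, eye toward the mouth and 94 to 104 mm inside.
- key_tail (a point): Tail end of the key, 19 mm behind the eye's centre along the key's x axis, half-way up. The key drags with about 1 N; when it catches, the force climbs steeply within a millimetre or two, as everything is stiff: the hook must never load the key, nor press on the bay, with more than 20 N.
- pick_grip (a point): Grip point of the loose hooked pick (about 100 g): on the axis of its upright black handle, 50 mm above the handle's foot. Handle 26 mm (x) by 14 mm (y) by 80 mm high: grip it across y. x points along the shank to the hook, z up. The flat steel shank, 6 mm wide and 8 mm high, underside level with the foot, runs 140 mm forward and ends in a 5 mm round hook pointing down.
- pick_tip (a point): Lowest point of the pick's hook: 140 mm ahead (x) of the handle's axis, 14 mm below the shank's underside, so 64 mm below pick_grip and 22 mm below the shank's top.
- holder: Fixed grey plastic holder of the pick, 140 x 50 mm, 29 mm high. Origin on the bench under the handle's place; +x is the direction of the pick's shank. The handle's foot stands on a floor 20 mm above the bench, in a pocket 20 mm wide (y), 41 mm long and 9 mm deep; the shank lies in a groove 12 mm wide; the hook hangs free beyond the end.
- holder_seat (a point): Where pick_grip stands when the pick is in its holder: 70 mm above the bench over the holder's origin.
- beaker_a: Bystander: glass beaker, 60 x 68 x 75 mm, origin under its foot.
- vial_a: Bystander: small white vial, 21 mm wide, 50 mm high, origin under its foot.
- bottle_a: Bystander: bottle with screw cap, 56 mm wide, 110 mm high, origin under its foot.
- timer_a: Bystander: bench timer, 66 x 62 x 22 mm, origin under its foot.

How it is judged:
By the outcome, as a careful person would: the job done as asked, in the order asked, and still so for the second after the job is handed in, with the robot touching nothing.
It also fails if it takes over 72 s, if anything falls off the work surface, if the arm or the gripper's body presses on something with over 40 N, if the wrist force passes 120 N, or if a joint passes its speed limit or range.

## Working session

There is one attempt and no reset: what is moved stays moved. The work goes in short steps, Python scripts to look and compute and a tool call to move; the robot and the scene stay as the last step left them, time stands still between calls to the robot, and variables do not carry over. Pictures are saved under pics/ and viewed, at most 10 in all, crops included, and the job is handed in when it is done.

Besides the shell and the picture viewer there is one more tool, called after ">>>" by a JSON object that holds its "fn" and its "kwargs", one argument or row to a line. arm_command: Moves the arm, as the interface text tells. Shifts and turns lie within -1 to 1; 1 stands for 30 cm of shift or 45 degrees of turn. Its arguments: {"type":"object","properties":{"motion":{"type":"array","items":{"type":"array","items":{"type":"number"}}},"grip_force":{"type":"number"}},"required":["motion"]}

```bash
mkdir -p pics; ls; cat > h.py <<'E'
import numpy as np, cv2
from bench import get_obs, read_camera, job_done
from scipy.spatial.transform import Rotation as R
def rot(o):
    o=np.array(o,float)
    return o if o.shape==(3,3) else (R.from_rotvec(o).as_matrix() if o.size==3 else R.from_quat(o).as_matrix())
def K(c):
    f=192/np.tan(np.radians(c["fov_y"])/2); return f
def ray(c,u,v):
    f=K(c); d=np.array([(u-c["cx"])/f,(v-c["cy"])/f]); s=d.copy()
    for _ in range(30): s=d/(1+c["k1"]*(s@s))
    w=rot(c["orientation"])@np.array([s[0],s[1],1.]); return np.array(c["origin"],float),w
def atz(c,u,v,z):
    o,w=ray(c,u,v); return o+w*(z-o[2])/w[2]
def proj(c,p):
    q=rot(c["orientation"]).T@(np.array(p,float)-np.array(c["origin"])); s=q[:2]/q[2]; s=s*(1+c["k1"]*(s@s)); return s*K(c)+[c["cx"],c["cy"]]
def tri(obs):
    A=np.zeros((3,3));b=np.zeros(3)
    for c,u,v in obs:
        o,w=ray(c,u,v); w=w/np.linalg.norm(w); P=np.eye(3)-np.outer(w,w); A+=P;b+=P@o
    return np.linalg.solve(A,b)
def snap(name,fn):
    import pickle
    c=read_camera(name); cv2.imwrite(f"pics/{fn}.png",c["image"][:,:,::-1]); pickle.dump(c,open(f"pics/{fn}.pkl","wb")); return c
def load(fn):
    import pickle; return pickle.load(open(f"pics/{fn}.pkl","rb"))
E
python3 - <<'E'
from h import *
ims=[]
for n in ["scene","top","wrist"]:
    c=snap(n,n+"0"); print(n,c["fov_y"],c["cx"],c["cy"],c["k1"],c["origin"],c["orientation"]); 
o=get_obs(); print(o)
E
```

```text
pics
scene 44.41990703377638 264.094583890283 201.48151343513888 0.05780042518755155 [-454.06260204 -625.27728384  707.21649935] [-1.87734242  0.96520349 -0.60497842]
top 42.2248638415101 259.2817845936968 191.6193111872895 -0.1436951682479903 [ 463.63329673   62.5446169  1226.48371909] [-2.15444913  2.20647095 -0.06250048]
wrist 59.398379107063626 258.1257919594557 188.19211185504682 -0.08398555706428672 [ 94.54110862 670.94227006 383.59020264] [2.31051289 1.81966008 0.22030768]
{'clock': 0.15, 'qpos': array([-1.44210716,  0.47763417,  0.02236301,  1.55614541, -0.01149051,
        1.10928701, -0.08311723]), 'joint_velocities': array([ 0.00039949, -0.00135826, -0.00226389, -0.00520745,  0.00167153,
       -0.00085414, -0.00102305]), 'joint_torque': array([ 1.42188575e-03, -5.83282971e+01,  1.53589524e+00, -2.72873139e+01,
       -5.42727846e-02,  1.44204235e-02,  1.22138913e-04]), 'tcp_pos': array([158.26114235, 655.76157008, 232.92264765]), 'orientation': array([-3.71087155e-01, -3.11954829e+00,  2.11201295e-03]), 'ft_force': array([-0.88927188, -0.13134399, -0.01455355]), 'ft_torque': array([-0.05766216,  0.02805132,  0.03218455]), 'finger_force': 0.0, 'width': 88.24072926097149}
```

View top.

```bash
python3 - <<'E'
import cv2
a=cv2.imread("pics/top0.png"); cv2.imwrite("pics/top0b.png",cv2.resize(a,(800,600),interpolation=cv2.INTER_CUBIC))
a=cv2.imread("pics/scene0.png"); cv2.imwrite("pics/scene0b.png",cv2.resize(a,(800,600),interpolation=cv2.INTER_CUBIC))
E
```

```text
(no output)
```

View pics/top0b.png

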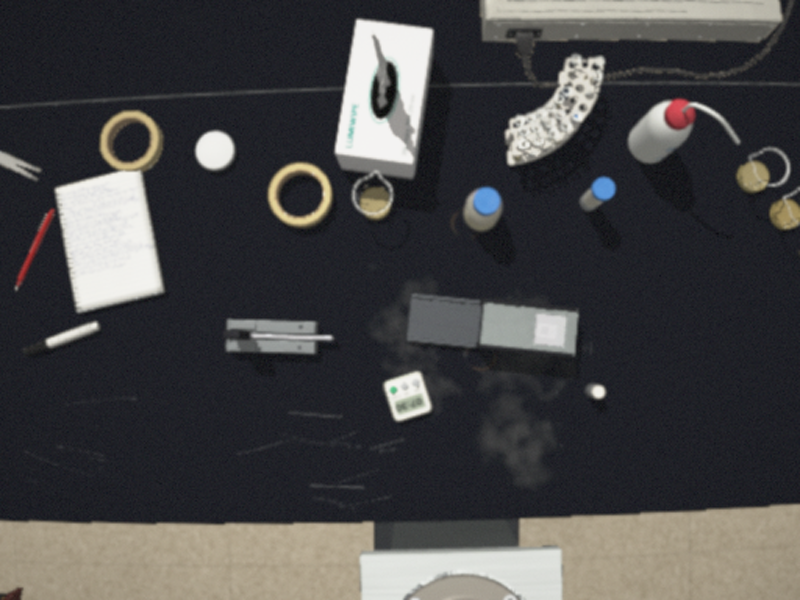

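View pics/scene0b.png

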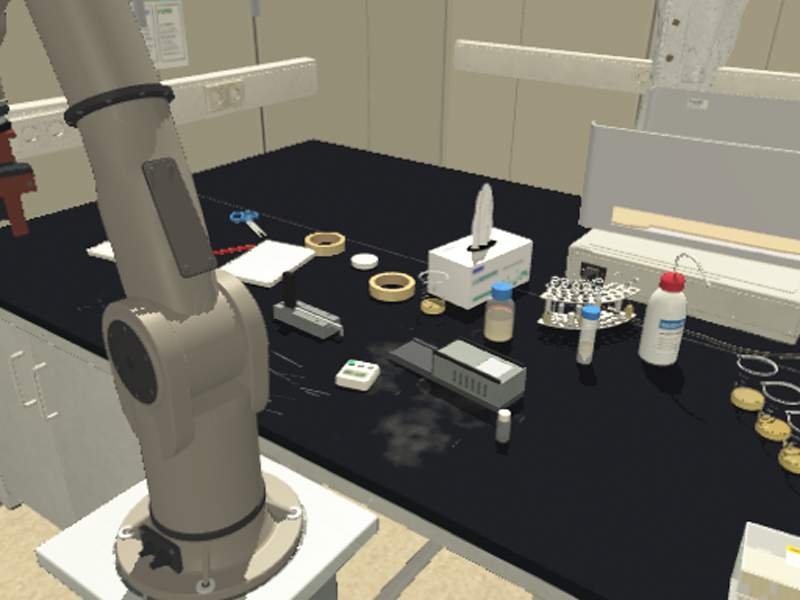

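```bash
python3 - <<'E'
from h import *
c=load("top0"); 
for n,u,v,z in [("hold c1",227,320,29),("hold c2",318,322,29),("hold c3",316,354,29),("hold c4",226,353,29),("handle top",238,336,100),("shank tip",332,338,28),("apron a",411,295,16),("apron b",407,342,16),("mouth a",482,303,58),("mouth b",479,347,58),("back a",578,311,58),("back b",575,354,58),("timer",407,396,22),("vial",597,391,50),("bottle",486,201,110)]:
    print(n,atz(c,u*.64,v*.64,z).round(1))
w=load("wrist0"); o=get_obs(); Rt=rot(o["orientation"]); print(Rt.round(3)); print("cam in tool",Rt.T@(np.array(w["origin"])-o["tcp_pos"])); print((Rt.T@rot(w["orientation"])).round(3))
E
```

```text
hold c1 [521.2 354.   29. ]
hold c2 [514.8 211.2  29. ]
hold c3 [465.5 215.2  29. ]
hold c4 [469.8 356.1  29. ]
handle top [494.  320.6 100. ]
shank tip [489.6 190.   28. ]
apron a [554.2  66.4  16. ]
apron b [481.   74.4  16. ]
mouth a [536.3 -40.4  58. ]
mouth b [470.2 -34.   58. ]
back a [ 520.7 -185.7   58. ]
back b [ 455.9 -178.8   58. ]
timer [397.5  76.3  22. ]
vial [ 398.8 -212.5   50. ]
bottle [681.8 -46.4 110. ]
[[-0.972  0.235 -0.   ]
 [ 0.235  0.972 -0.001]
 [-0.    -0.001 -1.   ]]
cam in tool [  65.48664453   -0.39314982 -150.6743286 ]
[[-0.    -0.971 -0.241]
 [ 1.     0.    -0.001]
 [ 0.001 -0.241  0.971]]
```

```bash
cat >> h.py <<'E'
def pose():
    o=get_obs(); M=rot(o["orientation"]); return np.array(o["tcp_pos"]), np.degrees(np.arctan2(M[1,0],M[0,0])), o
def plan(wps,op,p=None,a=None,nd=3):
    """wps: list of (x,y,z,toolx_yaw_deg,n rows); prints rows assuming tool straight down"""
    if p is None: p,a,_=pose()
    p=np.array(p,float)
    rows=[]
    for x,y,z,ya,n in wps:
        for k in range(n):
            d=(np.array([x,y,z])-p)/(n-k); da=((ya-a+180)%360-180)/(n-k)
            c,s=np.cos(np.radians(a)),np.sin(np.radians(a))
            # tool x=(c,s,0), y=(s,-c,0), z=(0,0,-1)
            t=np.round(np.array([c*d[0]+s*d[1],s*d[0]-c*d[1],-d[2]])/300,nd)
            r=round(-da/45,nd); rows.append([op,*[float(v) for v in t],r])
            t=t*300; p=p+[c*t[0]+s*t[1],s*t[0]-c*t[1],-t[2]]; a=a-r*45
    for i in range(0,len(rows),5): print(rows[i:i+5])
    return p,a
E
python3 - <<'E'
from h import *
print(plan([(494,310,233,87.9,15)],1))
E
```

```text
[[1, -0.091, -0.057, -0.0, np.float64(0.116)], [1, -0.095, -0.049, -0.0, np.float64(0.116)], [1, -0.099, -0.04, -0.0, np.float64(0.116)], [1, -0.103, -0.031, -0.0, np.float64(0.116)], [1, -0.105, -0.021, -0.0, np.float64(0.116)]]
[[1, -0.106, -0.011, -0.0, np.float64(0.117)], [1, -0.107, -0.002, -0.0, np.float64(0.116)], [1, -0.107, 0.008, -0.0, np.float64(0.117)], [1, -0.106, 0.018, -0.0, np.float64(0.116)], [1, -0.104, 0.027, -0.0, np.float64(0.117)]]
[[1, -0.1, 0.037, -0.0, np.float64(0.116)], [1, -0.097, 0.046, -0.0, np.float64(0.117)], [1, -0.092, 0.054, -0.0, np.float64(0.116)], [1, -0.087, 0.063, -0.0, np.float64(0.117)], [1, -0.081, 0.07, -0.0, np.float64(0.116)]]
(array([493.95432301, 309.88198954, 232.92264765]), np.float64(87.9074735812192))
```

>>> {"fn": "arm_command", "kwargs": {
  "motion": [
    [1, -0.091, -0.057, 0, 0.116],
    [1, -0.095, -0.049, 0, 0.116],
    [1, -0.099, -0.04, 0, 0.116],
    [1, -0.103, -0.031, 0, 0.116],
    [1, -0.105, -0.021, 0, 0.116]
  ]
}}

```text
clock: 0.57
tcp_pos: [271.0, 539.4, 233.4]
orientation: [-1.072, -2.953, 0.001]
ft_force: [0.6, 0.2, -0.9]
width: 88.1
finger_force: 0.0
```

>>> {"fn": "arm_command", "kwargs": {
  "motion": [
    [1, -0.106, -0.011, 0, 0.117],
    [1, -0.107, -0.002, 0, 0.116],
    [1, -0.107, 0.008, 0, 0.117],
    [1, -0.106, 0.018, 0, 0.116],
    [1, -0.104, 0.027, 0, 0.117]
  ]
}}

```text
clock: 0.98
tcp_pos: [382.9, 424.0, 233.6]
orientation: [-1.715, -2.632, 0.0]
ft_force: [0.6, -0.4, 1.1]
width: 87.8
finger_force: 0.0
```

>>> {"fn": "arm_command", "kwargs": {
  "motion": [
    [1, -0.1, 0.037, 0, 0.116],
    [1, -0.097, 0.046, 0, 0.117],
    [1, -0.092, 0.054, 0, 0.116],
    [1, -0.087, 0.063, 0, 0.117],
    [1, -0.081, 0.07, 0, 0.116]
  ]
}}

```text
clock: 1.4
tcp_pos: [494.8, 309.0, 233.6]
orientation: [-2.266, -2.175, 0.0]
ft_force: [0.3, 0.1, -0.5]
width: 88.1
finger_force: 0.0
```

>>> {"fn": "arm_command", "kwargs": {
  "motion": [
    [1, 0, 0, 0, 0],
    [1, 0, 0, 0, 0]
  ]
}}

```text
clock: 1.57
tcp_pos: [495.2, 308.2, 233.5]
orientation: [2.265, 2.176, -0.001]
ft_force: [0.4, 0.8, 1.0]
width: 87.8
finger_force: 0.0
```

```bash
python3 - <<'E'
from h import *
sed=None
c=snap("wrist","w1"); p,a,o=pose(); print(p,a,o["ft_force"],o["clock"])
cv2.imwrite("pics/w1b.png",cv2.resize(cv2.imread("pics/w1.png"),(800,600),interpolation=cv2.INTER_CUBIC))
# next: above bay looking into the mouth
print(plan([(520,100,150,83.4,10)],1))
E
sed -i 's/r=round(-da\/45,nd)/r=float(round(-da\/45,nd))/' h.py
```

```text
[493.97169555 310.02186007 233.39964526] 87.88422331958527 [-0.17493174  0.44294745  0.14187277] 1.6167
[[1, -0.07, 0.011, 0.028, np.float64(0.01)], [1, -0.07, 0.012, 0.028, np.float64(0.01)], [1, -0.069, 0.012, 0.028, np.float64(0.01)], [1, -0.069, 0.013, 0.028, np.float64(0.01)], [1, -0.069, 0.013, 0.028, np.float64(0.01)]]
[[1, -0.069, 0.014, 0.028, np.float64(0.01)], [1, -0.069, 0.015, 0.027, np.float64(0.01)], [1, -0.069, 0.015, 0.028, np.float64(0.01)], [1, -0.069, 0.016, 0.027, np.float64(0.01)], [1, -0.069, 0.016, 0.028, np.float64(0.01)]]
(array([519.97830639,  99.93666177, 149.99964526]), np.float64(83.38422331958525))
```

View pics/w1b.png

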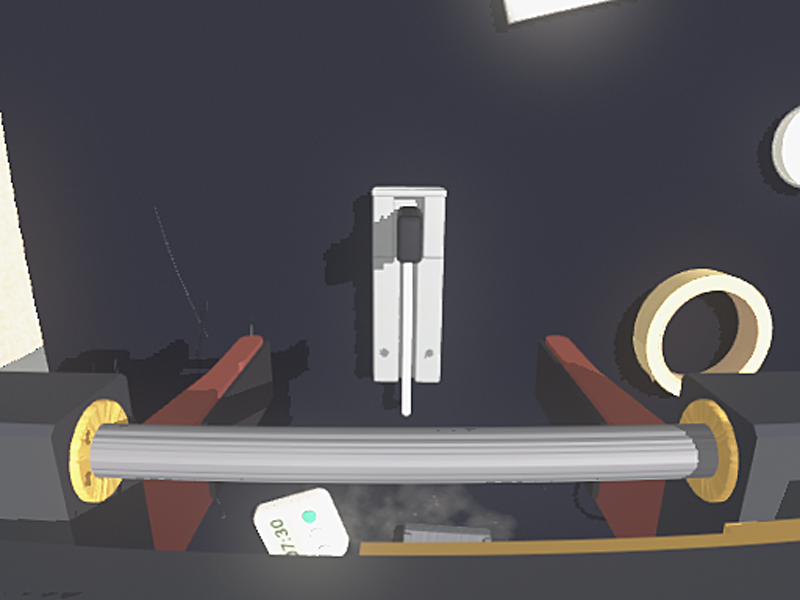

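```bash
python3 - <<'E'
from h import *
c=load("w1"); t=load("top0"); s=.64
for n,u,v,z in [("top front edge",410,262,100),("top back",409,213,100),("shank tip",406,415,28),("shank mid",408,330,28),("hold b l",373,189,29),("hold b r",446,189,29),("hold f l",373,382,29),("hold f r",440,383,29)]:
    print(n,atz(c,u*s,v*s,z).round(1))
# front edge of the holder, seen from both
print("hold front r tri",tri([(c,440*s,383*s),(t,316*s,354*s)]),"tip tri",tri([(c,406*s,415*s),(t,332*s,338*s)]),"handle top tri (centre)",tri([(c,410*s,238*s),(t,238*s,336*s)]))
g=cv2.cvtColor(c["image"],cv2.COLOR_RGB2GRAY)
np.set_printoptions(linewidth=220)
print("row190",g[190,225:300]); print("row225",g[225,225:300]); print("row150",g[150,230:300]); print("col262",g[115:175,263])
E
```

```text
top front edge [499.3 320.5 100. ]
top back [499.7 347.2 100. ]
shank tip [492.4 191.8  28. ]
shank mid [496.4 258.1  28. ]
hold b l [476.9 357.6  29. ]
hold b r [525.5 355.7  29. ]
hold f l [469.4 219.7  29. ]
hold f r [518.2 216.9  29. ]
hold front r tri [491.64032157 217.07099377  34.80220706] tip tri [491.02365767 190.28036184  24.86447357] handle top tri (centre) [497.48312956 328.76751329  63.59565045]
row190 [ 65  60  49  51  53  52  53  54  54  54  54  53  44  90 188 235 230 228 228 228 228 229 229 229 230 229 229 230 232 230 190 130 128 229 253 247 247 251 255 124 129 151 221 236 229 228 229 230 229 229 230 229 230 230
 231 232 238 216  73  60  66  68  68  67  67  67  67  67  66  66  67  65  66  65  66]
row225 [ 64  59  50  50  51  54  52  54  54  53  55  53  43  81 175 232 231 227 194 146 153 154 148 166 218 230 229 230 233 223 151 129 156 240 251 247 249 254 178 129 132 188 235 229 228 230 226 189 145 153 152 164 214 233
 230 237 211  69  59  66  67  65  66  66  65  66  66  65  66  64  64  65  64  64  63]
row150 [ 52  52  53  53  52  52  50  50  94 143 145 143 143 143 143 142 143 143 144 143 142 131 137 134  67  65  75  82  84  84  84  86  86  87  88  88  89  87  82  79 104 188 236 232 231 230 230 231 231 232 233 233 239 221
 103  54  64  66  66  66  65  65  66  64  65  64  65  64  64  64]
col262 [ 63  62  60  56 108 231 199 238 239 231 193 118 155 246 236 240 249  35  60  72  71  74  70  65  74  80  83  88  88  88  88  85  86  86  87  87  87  86  86  86  86  86  85  85  84  85  85  85  84  86  83  74  73 203
 255 255 255 255 255 255]
```

>>> {"fn": "arm_command", "kwargs": {
  "motion": [
    [1, -0.07, 0.011, 0.028, 0.01],
    [1, -0.07, 0.012, 0.028, 0.01],
    [1, -0.069, 0.012, 0.028, 0.01],
    [1, -0.069, 0.013, 0.028, 0.01],
    [1, -0.069, 0.013, 0.028, 0.01]
  ]
}}

```text
clock: 2.03
tcp_pos: [505.8, 206.4, 191.1]
orientation: [-2.299, -2.14, 0.0]
ft_force: [-0.6, 0.5, -0.1]
width: 87.7
finger_force: 0.0
```

>>> {"fn": "arm_command", "kwargs": {
  "motion": [
    [1, -0.069, 0.014, 0.028, 0.01],
    [1, -0.069, 0.015, 0.027, 0.01],
    [1, -0.069, 0.015, 0.028, 0.01],
    [1, -0.069, 0.016, 0.027, 0.01],
    [1, -0.069, 0.016, 0.028, 0.01]
  ]
}}

```text
clock: 2.45
tcp_pos: [519.5, 101.3, 149.8]
orientation: [-2.341, -2.094, -0.0]
ft_force: [0.2, 0.5, -0.9]
width: 87.5
finger_force: 0.0
```

>>> {"fn": "arm_command", "kwargs": {
  "motion": [
    [1, 0, 0, 0, 0],
    [1, 0, 0, 0, 0]
  ]
}}

```text
clock: 2.62
tcp_pos: [519.5, 100.8, 149.9]
orientation: [-2.344, -2.09, 0.001]
ft_force: [0.1, 0.8, 0.3]
width: 87.8
finger_force: 0.0
```

```bash
python3 - <<'E'
from h import *
c=snap("wrist","w2"); p,a,o=pose(); print(p,a)
cv2.imwrite("pics/w2b.png",cv2.resize(cv2.imread("pics/w2.png"),(800,600),interpolation=cv2.INTER_CUBIC))
E
```

```text
[519.76309336 101.91313915 150.21783743] 83.53583319416114
```

View pics/w2b.png

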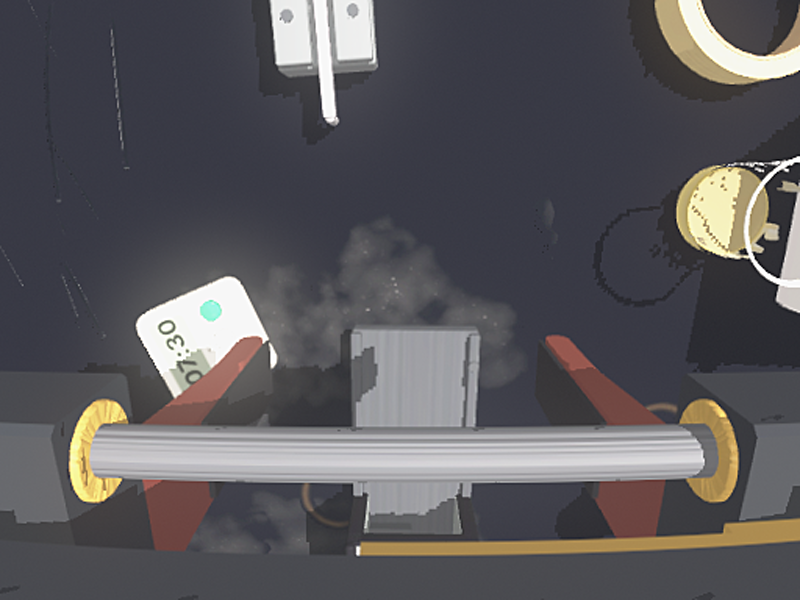

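```bash
python3 - <<'E'
from h import *
a=cv2.imread("pics/w2.png")[295:355,215:315]; a=cv2.resize(a,(800,480),interpolation=cv2.INTER_CUBIC)
cv2.imwrite("pics/w2c.png",np.clip(a.astype(float)*1.3,0,255).astype(np.uint8))
c=load("w2"); s=.64
for n,u,v,z in [("apr front l",352,327,16),("apr front r",480,327,16),("lip inner l",357,420,12),("r",468,420,12)]: print(n,atz(c,u*s,v*s,z).round(1))
for n,p in [("mouth floor mid",(503,-37,12)),("lintel",(503,-37,50)),("20 in floor",(503-2,-57,12)),("30in",(500,-67,12))]: print(n,proj(c,p)/s)
E
```

```text
apr front l [487.3  79.3  16. ]
apr front r [559.5  71.   16. ]
lip inner l [481.5  19.3  12. ]
r [548.3  11.7  12. ]
mouth floor mid [402.90441357 496.12553964]
lintel [402.77146072 536.45590017]
20 in floor [403.37340675 522.65014903]
30in [403.60151461 535.50972966]
```

View pics/w2c.png

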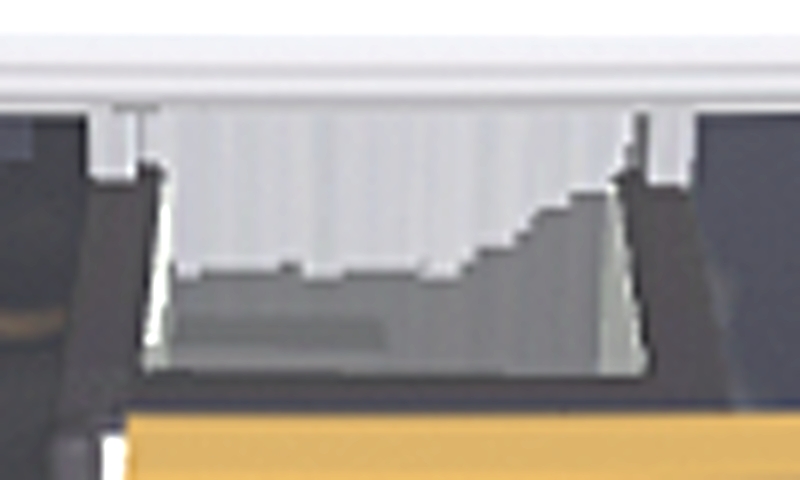

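```bash
python3 - <<'E'
from h import *
c=load("w2")
for n,u,v,z in [("stop l",215+170/8,295+318/8,12),("stop r",215+385/8,295+318/8,12),("stop top l",215+170/8,295+349/8,19),("stop top r",215+385/8,295+349/8,19),
 ("lipend l out",215+88/8,295+182/8,16),("lipend r out",215+692/8,295+186/8,16),("lintel l",215+145/8,295+370/8,50),("lintel r",215+648/8,295+374/8,50),("wall l",215+160/8,295+175/8,12),("wall r",215+618/8,295+180/8,12)]: print(n,atz(c,u,v,z).round(1))
plan([(500,-120,130,83.4,9),(500,-120,130,83.4,1)],1)
E
```

```text
stop l [479.  -54.9  12. ]
stop r [505.9 -57.9  12. ]
stop top l [479.5 -54.1  19. ]
stop top r [505.9 -57.   19. ]
lipend l out [472.3 -31.   16. ]
lipend r out [545.7 -40.1  16. ]
lintel l [481.6 -32.4  50. ]
lintel r [536.8 -39.3  50. ]
wall l [480.6 -33.8  12. ]
wall r [536.9 -41.   12. ]
[[1, -0.082, 0.002, 0.007, 0.0], [1, -0.083, 0.002, 0.008, 0.0], [1, -0.082, 0.002, 0.007, 0.0], [1, -0.083, 0.002, 0.008, 0.001], [1, -0.082, 0.002, 0.007, 0.0]]
[[1, -0.083, 0.002, 0.008, 0.001], [1, -0.082, 0.002, 0.007, 0.0], [1, -0.083, 0.002, 0.008, 0.001], [1, -0.082, 0.002, 0.007, 0.0], [1, -0.0, 0.0, 0.0, 0.0]]
```

>>> {"fn": "arm_command", "kwargs": {
  "motion": [
    [1, -0.082, 0.002, 0.007, 0],
    [1, -0.083, 0.002, 0.008, 0],
    [1, -0.082, 0.002, 0.007, 0],
    [1, -0.083, 0.002, 0.008, 0],
    [1, -0.082, 0.002, 0.007, 0]
  ]
}}

```text
clock: 3.08
tcp_pos: [509.4, -21.3, 139.5]
orientation: [-2.341, -2.095, -0.002]
ft_force: [0.9, -0.4, 0.8]
width: 87.7
finger_force: 0.0
```

>>> {"fn": "arm_command", "kwargs": {
  "motion": [
    [1, -0.083, 0.002, 0.008, 0],
    [1, -0.082, 0.002, 0.007, 0],
    [1, -0.083, 0.002, 0.008, 0],
    [1, -0.082, 0.002, 0.007, 0],
    [1, 0, 0, 0, 0]
  ]
}}

```text
clock: 3.5
tcp_pos: [499.9, -124.4, 130.6]
orientation: [2.347, 2.086, -0.0]
ft_force: [-0.4, -0.5, 0.2]
width: 87.9
finger_force: 0.0
```

>>> {"fn": "arm_command", "kwargs": {
  "motion": [
    [1, 0, 0, 0, 0],
    [1, 0, 0, 0, 0]
  ]
}}

```text
clock: 3.67
tcp_pos: [500.8, -119.4, 130.3]
orientation: [-2.342, -2.093, -0.002]
ft_force: [0.6, 0.7, -0.1]
width: 87.9
finger_force: 0.0
```

```bash
python3 - <<'E'
from h import *
c=snap("wrist","w3"); p,a,o=pose(); print(p,a)
th=np.radians(-97.1); X=np.array([np.cos(th),np.sin(th),0]); Y=np.array([-X[1],X[0],0]); M=np.array([509,-36,0])
for b in [(0,-37,58),(145,-37,58),(0,37,58),(145,37,58),(100,0,15.5),(72,0,19)]: print(b,proj(c,M+b[0]*X+b[1]*Y+[0,0,b[2]]))
u=c["image"][40:220,180:340]
cv2.imwrite("pics/w3b.png",cv2.resize(u,(533,600),interpolation=cv2.INTER_CUBIC)[:,:,::-1])
E
```

```text
[ 500.71475009 -119.21043604  130.28574099] 83.60413182082013
(0, -37, 58) [198.52306619  74.73180709]
(145, -37, 58) [204.43368143 280.65038002]
(0, 37, 58) [314.51002583  76.10645445]
(145, 37, 58) [304.45057524 281.72364597]
(100, 0, 15.5) [255.44697347 206.285833  ]
(72, 0, 19) [255.76065302 173.80669185]
```

View pics/w3b.png

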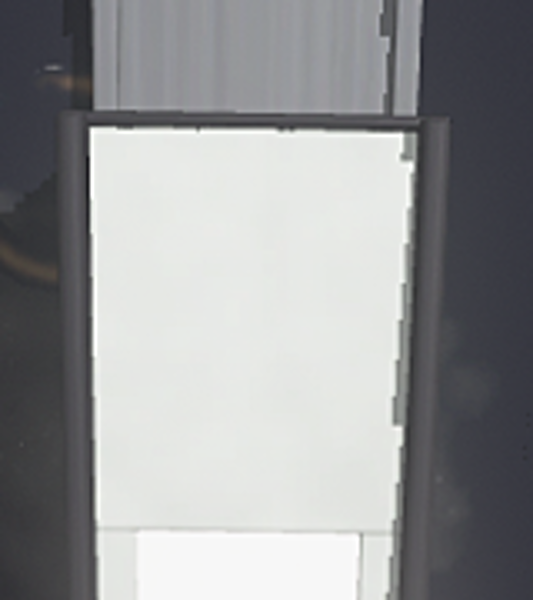

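```bash
python3 - <<'E'
from h import *
c=load("w3"); g=cv2.cvtColor(c["image"],cv2.COLOR_RGB2GRAY)
np.set_printoptions(linewidth=250)
print(g[196:300:4,204:312:3])
o=get_obs(); print(o["qpos"])
E
```

```text
[[ 88  69 237 231 231 231 229 229 228 228 228 228 229 229 229 228 229 230 231 231 231 231 230 229 229 229 229 228 226 226 226 206 102  82  92  81]
 [ 89  73 236 230 230 231 251 249 249 250 250 250 250 250 250 249 249 250 249 249 249 246 243 244 244 245 236 238 161 209 209 188  86  84  92  82]
 [ 87  74 234 229 229 229 248 247 247 247 247 247 247 247 247 247 247 247 247 247 247 247 247 247 247 247 247 247 185 228 227 214  85  85  93  82]
 [ 88  78 239 228 229 228 248 247 247 247 247 247 247 247 247 247 247 247 247 247 247 247 247 247 247 247 247 247 198 227 229 133  76  87  91  80]
 [ 88  78 240 229 229 228 248 247 247 247 247 247 247 247 247 247 247 247 247 247 247 247 247 247 247 247 247 248 207 228 230 135  69  88  91  74]
 [ 87  79 239 228 229 228 249 247 247 247 247 247 247 247 247 247 247 247 247 247 247 247 247 247 247 247 247 248 212 229 231 137  71  90  91  73]
 [ 88  84 241 227 228 228 248 247 247 247 247 247 247 247 247 247 247 247 247 247 247 247 247 247 247 247 247 249 219 228 234 146  74  91  92  75]
 [ 87  84 242 227 228 228 248 247 247 247 247 247 247 247 247 247 247 2
[... 2108 characters left out ...]
 165 166 165 164 163 161]
 [184 185 186 186 187 187 188 188 188 189 189 190 191 191 190 190 190 190 189 190 190 190 190 189 190 190 190 190 190 189 189 190 190 189 189 189]
 [182 182 183 182 183 184 184 185 184 185 185 186 186 186 187 186 187 186 187 187 188 188 189 188 190 188 189 187 187 187 187 186 186 186 185 185]
 [181 181 181 180 181 182 181 182 182 182 183 183 182 183 184 184 183 184 184 184 184 184 184 183 183 183 183 185 184 184 185 184 183 183 183 183]
 [187 187 188 187 189 187 189 190 190 191 190 190 190 191 191 191 191 191 190 191 192 192 191 193 192 193 192 192 192 192 191 192 192 192 192 191]]
[-0.3105406   0.3830451   0.5239446   2.05873019 -0.2746748   0.76598227  0.27013096]
```

```bash
python3 - <<'E'
from h import *
t=load("top0")["image"]; s=load("scene0")["image"]
a=cv2.resize(t[185:235,295:385],(800,444),interpolation=cv2.INTER_CUBIC)
def st(a): return np.clip((a.astype(float)-60)*1.35,0,255).astype(np.uint8)
np.set_printoptions(linewidth=250)
print(t[195:225,338:366,1])
E
```

```text
[[ 54  52  50  49  48  50  46  43  47  48  45  45  44  44  43  44  37  39  42  37  37  36  32  38  37  39  34  34]
 [ 95  93  90  86  79  66  60  57  56  54  54  48  53  47  43  42  42  46  46  47  43  42  43  40  41  36  37  37]
 [147 145 143 138 127 112 106 101  98  99  90  78  64  63  60  62  61  64  60  55  54  46  47  51  45  45  44  44]
 [158 159 159 154 152 147 146 145 145 147 142 124 109 107 106 104 109 113 107  97  94  92  87  88  83  68  62  55]
 [161 161 160 160 157 159 161 163 163 162 161 155 151 147 147 147 148 148 150 147 144 142 144 144 136 119 105  99]
 [162 160 160 159 159 169 171 173 175 179 176 174 168 167 160 158 158 162 159 162 162 161 164 159 153 148 148 146]
 [159 160 160 160 169 186 199 204 204 204 202 191 184 181 173 168 169 172 173 175 176 173 173 167 157 157 162 160]
 [163 161 160 161 173 193 209 212 211 212 212 207 204 203 203 199 200 202 201 202 199 191 184 181 164 159 159 158]
 [160 161 160 162 166 191 209 212 213 213 212 213 212 213 212 212 211 212 213 214 213 208 205 200 177 167 161 159]
 [160 160 161 161 164 191 208 214 214 213 214 214 211 213 213 212
[... 1650 characters left out ...]
 159 156]
 [164 166 169 180 196 203 206 207 207 207 208 206 210 212 213 213 213 214 214 213 212 212 200 176 163 162 159 158]
 [165 168 169 180 184 183 182 185 182 186 184 184 195 203 207 207 203 206 208 209 208 207 193 170 161 161 157 157]
 [166 165 163 167 168 165 166 168 167 166 166 167 172 184 182 180 179 181 188 191 187 196 190 173 162 160 159 158]
 [152 151 150 154 157 158 161 162 161 162 163 162 163 166 166 165 163 165 168 171 167 172 181 170 163 160 159 158]
 [104 107 110 117 125 128 139 146 146 146 146 151 154 156 158 159 161 160 161 161 160 162 163 162 162 160 159 159]
 [ 60  61  63  73  73  79  84  90  95  97 100 107 120 123 128 137 143 146 146 145 146 146 146 152 154 158 156 156]]
```

```bash
python3 - <<'E'
from h import *
im=np.mean([read_camera("top")["image"].astype(float) for _ in range(2)],0)
import pickle; pickle.dump(im,open("pics/topavg.pkl","wb"))
a=cv2.resize(im[190:226,334:370].astype(np.float32),(600,600),interpolation=cv2.INTER_CUBIC)
cv2.imwrite("pics/top2.png",np.clip((a-200)*9,0,255).astype(np.uint8)[:,:,::-1])
E
```

```text
(no output)
```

View pics/top2.png

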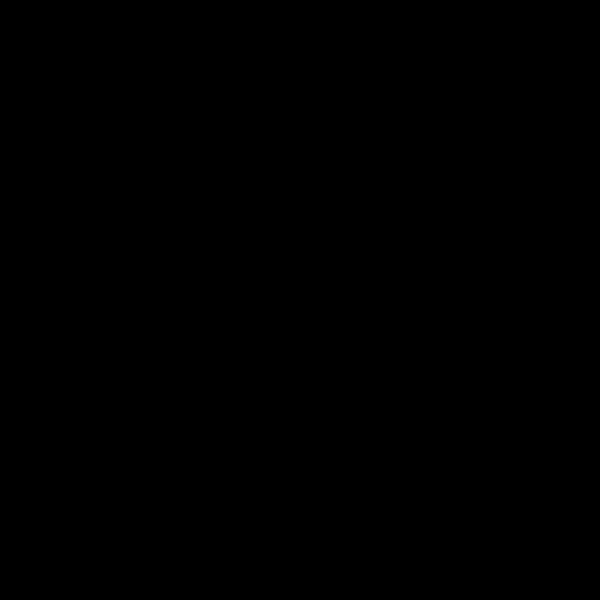

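```bash
cat >> h.py <<'E'
th=np.radians(-97.1); BX=np.array([np.cos(th),np.sin(th),0]); BY=np.array([-BX[1],BX[0],0]); BM=np.array([509,-36,0.])
def tobay(p): d=np.array(p)-BM; return np.array([d@BX,d@BY,d[2]])
def frombay(x,y,z): return BM+x*BX+y*BY+np.array([0,0,z])
E
python3 - <<'E'
from h import *
t=load("top0"); g=t["image"].astype(float).mean(2)
print("eye",tobay(atz(t,348.2,211.0,17)),"tail",tobay(atz(t,356.3,211.9,19)))
w=load("w2")
# check bay frame in top picture: corners vs. earlier clicks
for n,u,v,z in [("mouth a",482,303,58),("mouth b",479,347,58),("back a",578,311,58),("back b",575,354,58),("aproncorner a",411,295,16),("b",407,342,16)]: print(n,tobay(atz(t,u*.64,v*.64,z)).round(1))
w3=load("w3")
for n,u,v,z in [("w3 mouth l",180+62*.3,40+112*.3,58),("r",180+448*.3,40+118*.3,58),("lip r",180+420*.3,75,16),("win l",180+134*.3,40+531*.3,58),("win r",180+360*.3,40+531*.3,58),("win back l",222,262,58),("back l",204,277.,58)]: print(n,tobay(atz(w3,u,v,z)).round(1))
g=cv2.cvtColor(w3["image"],cv2.COLOR_RGB2GRAY); print(g[255:282,225],g[255:282,270])
E
```

```text
eye [104.83404239  -1.24296712  17.        ] tail [124.48882332  -1.57420076  19.        ]
mouth a [ 1.  27.7 58. ]
mouth b [  2.8 -38.7  58. ]
back a [147.2  30.1  58. ]
back b [148.3 -35.1  58. ]
aproncorner a [-107.2   32.2   16. ]
b [-106.1  -41.4   16. ]
w3 mouth l [ -0.7 -36.9  58. ]
r [-0.4 36.9 58. ]
lip r [-4.2 37.2 16. ]
win l [ 82.3 -24.2  58. ]
win r [81.7 22.6 58. ]
win back l [129.6 -23.7  58. ]
back l [142.  -37.2  58. ]
[247 247 247 249 254 207 129 140 143 143 143 142 143 143 142 142 142 146
 119  97  94 127 131 158 168 163 125] [247 247 247 247 248 248 228 224 228 226 226 225 225 225 224 225 227 237
 163 117 122 129 133 159 168 167 132]
```

```bash
python3 - <<'E'
from h import *
a,b,t=load("w1"),load("w2"),load("top0"); s=.64
print("tip",tri([(a,406*s,415*s),(b,332*s,124*s)]),"hl",tri([(a,373*s,382*s),(b,279*s,75*s)]),"hr",tri([(a,440*s,383*s),(b,376*s,71*s)]))
print("w2 tip z28",atz(b,332*s,124*s,28))
for u,v in [(342,212),(361.5,212)]: print("win edge x",tobay(atz(t,u,v,58)))
for u,v in [(350,200.7),(346,220.2),(356,201.8),(356,221)]: print("win edge y",tobay(atz(t,u,v,58)))
plan([(499.4,333.5,150,87.0,14),(499.4,333.5,150,87,1)],1)
E
```

```text
tip [492.58303482 189.44692462  23.2781459 ] hl [469.11124922 216.73729637  21.92540165] hr [518.41318978 212.95512381  20.02770161]
w2 tip z28 [493.43406155 189.08248804  28.        ]
win edge x [83.74302902 -6.92483928 58.        ]
win edge x [129.82610328  -2.39815009  58.        ]
win edge y [100.23624475  21.47786195  58.        ]
win edge y [ 94.92868259 -25.21169108  58.        ]
win edge y [114.66692221  20.29748418  58.        ]
win edge y [118.70533242 -24.78342327  58.        ]
[[1, 0.107, -0.012, -0.005, -0.005], [1, 0.107, -0.012, -0.005, -0.005], [1, 0.107, -0.011, -0.005, -0.005], [1, 0.107, -0.011, -0.005, -0.006], [1, 0.107, -0.011, -0.005, -0.005]]
[[1, 0.108, -0.01, -0.005, -0.006], [1, 0.108, -0.01, -0.004, -0.005], [1, 0.108, -0.009, -0.005, -0.006], [1, 0.107, -0.009, -0.004, -0.005], [1, 0.108, -0.008, -0.005, -0.006]]
[[1, 0.108, -0.008, -0.004, -0.005], [1, 0.107, -0.007, -0.005, -0.006], [1, 0.108, -0.007, -0.004, -0.005], [1, 0.107, -0.006, -0.005, -0.006], [1, 0.0, -0.0, 0.0, 0.0]]
```

>>> {"fn": "arm_command", "kwargs": {
  "motion": [
    [1, 0.107, -0.012, -0.005, -0.005],
    [1, 0.107, -0.012, -0.005, -0.005],
    [1, 0.107, -0.011, -0.005, -0.005],
    [1, 0.107, -0.011, -0.005, -0.006],
    [1, 0.107, -0.011, -0.005, -0.005]
  ]
}}

```text
clock: 4.23
tcp_pos: [499.9, 42.6, 137.9]
orientation: [-2.322, -2.116, -0.001]
ft_force: [-0.1, 0.3, -0.0]
width: 88.1
finger_force: 0.0
```

>>> {"fn": "arm_command", "kwargs": {
  "motion": [
    [1, 0.108, -0.01, -0.005, -0.006],
    [1, 0.108, -0.01, -0.004, -0.005],
    [1, 0.108, -0.009, -0.005, -0.006],
    [1, 0.107, -0.009, -0.004, -0.005],
    [1, 0.108, -0.008, -0.005, -0.006]
  ]
}}

```text
clock: 4.65
tcp_pos: [499.4, 205.1, 144.7]
orientation: [-2.298, -2.142, -0.0]
ft_force: [0.5, -0.8, -0.2]
width: 87.7
finger_force: 0.0
```

>>> {"fn": "arm_command", "kwargs": {
  "motion": [
    [1, 0.108, -0.008, -0.004, -0.005],
    [1, 0.107, -0.007, -0.005, -0.006],
    [1, 0.108, -0.007, -0.004, -0.005],
    [1, 0.107, -0.006, -0.005, -0.006],
    [1, 0, 0, 0, 0]
  ]
}}

```text
clock: 5.07
tcp_pos: [498.0, 341.1, 150.0]
orientation: [-2.268, -2.17, -0.005]
ft_force: [-0.2, 1.4, 0.0]
width: 87.7
finger_force: 0.0
```

```bash
python3 - <<'E'
from h import *
c=snap("wrist","w4"); p,a,o=pose(); print(p,a)
cv2.imwrite("pics/w4b.png",cv2.resize(c["image"][:,130:386,::-1],(400,600),interpolation=cv2.INTER_CUBIC))
E
```

```text
[498.53052662 337.13010533 149.73243397] 87.30465876798065
```

View pics/w4b.png

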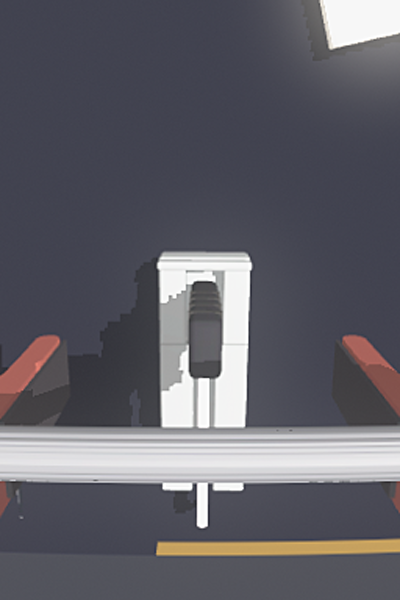

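```bash
python3 - <<'E'
from h import *
c=load("w4"); a=load("w1"); f=lambda u,v:(130+u*.64,v*.64)
for n,u,v,z in [("top front",206,378,100),("top back",206,316,100),("foot back",205,281,29),("tip",203,528,28),("hbl",158,254,29),("hbr",252,254,29),("hfl",163,490,29),("hfr",244,490,29),("shank",204.5,400,28)]:
    print(n,atz(c,*f(u,v),z).round(1))
s=.64
print("tip tri",tri([(c,*f(203,528)),(a,406*s,415*s)]),"topfront tri",tri([(c,*f(206,378)),(a,410*s,262*s)]),c["origin"],get_obs()["tcp_pos"])
np.set_printoptions(linewidth=250)
g=cv2.cvtColor(c["image"],cv2.COLOR_RGB2GRAY)
print(g[175:250:1,262]); print(g[225,245:282])
E
```

```text
top front [499.3 320.9 100. ]
top back [500.4 347.4 100. ]
foot back [500.6 346.2  29. ]
tip [492.9 191.8  28. ]
hbl [476.6 361.7  29. ]
hbr [525.7 359.5  29. ]
hfl [470.3 220.5  29. ]
hfr [518.4 218.4  29. ]
shank [497.4 277.4  28. ]
tip tri [492.63741873 191.68929087  27.82983321] topfront tri [499.26332823 320.09111505  97.96496652] [500.63527218 405.47699103 301.09604336] [498.53052662 337.13010533 149.73243397]
[245 245 246 252 215  55  74  80  80  80  79  83  86  79  79  86  89  80  80  86  87  79  77  78  92  85  80  80  81  82  89  96  96  97  99 101 101  99  99 101 100 100  99  99 100 100  99 100  99  99  99  99 100  99 100  93  76  77  78  78  78  79
  78  78  80  73  55 255 255 251 250 250 250 250 250]
[161 186 222 240 255 204  55  80  89  94  98  97  98  99  99  99  99  99  99 100 101 101 100  99  99  88 129 236 251 245 244 244 244 244 244 244 244]
```

>>> {"fn": "arm_command", "kwargs": {
  "motion": [
    [1, 0.002, 0.002, 0.09, -0.004],
    [1, 0, 0, 0.09, 0],
    [1, 0, 0, 0.08, 0],
    [1, 0, 0, 0.033, 0],
    [1, 0, 0, 0, 0]
  ]
}}

```text
clock: 5.53
tcp_pos: [499.3, 330.6, 59.8]
orientation: [-2.279, -2.162, 0.008]
ft_force: [0.1, -0.1, 0.4]
width: 87.9
finger_force: 0.0
```

>>> {"fn": "arm_command", "kwargs": {
  "motion": [
    [0, 0, 0, 0, 0],
    [0, 0, 0, 0, 0],
    [0, 0, 0, 0, 0],
    [0, 0, 0, 0, 0],
    [0, 0, 0, 0, 0]
  ],
  "grip_force": 40
}}

```text
clock: 5.95
tcp_pos: [501.5, 332.4, 63.0]
orientation: [-2.279, -2.163, -0.003]
ft_force: [0.4, 0.3, 0.9]
width: 57.5
finger_force: 0.0
```

>>> {"fn": "arm_command", "kwargs": {
  "motion": [
    [0, 0, 0, 0, 0],
    [0, 0, 0, 0, 0],
    [0, 0, 0, 0, 0]
  ]
}}

```text
clock: 6.2
tcp_pos: [501.0, 332.1, 62.2]
orientation: [-2.279, -2.163, -0.0]
ft_force: [0.2, 0.4, -0.3]
width: 38.2
finger_force: 0.0
```

```bash
python3 - <<'E'
from h import *
P=[]
for _ in range(3):
    c=snap("wrist","w5"); p,a,o=pose(); P.append([*p,a]); 
print(np.mean(P,0),o["ft_force"],o["width"],o["finger_force"],o["clock"])
E
```

```text
[500.98441953 332.02650875  62.0653618   87.00862619] [-0.66353108  0.01253558  0.33046272] 25.9263952188762 0.0 6.35
```

>>> {"fn": "arm_command", "kwargs": {
  "motion": [
    [0, 0, 0, 0, 0],
    [0, 0, 0, 0, 0],
    [0, 0, 0, 0, 0],
    [0, 0, 0, 0, 0],
    [0, 0, 0, 0, 0]
  ]
}}

```text
clock: 6.77
tcp_pos: [500.9, 332.0, 62.0]
orientation: [-2.279, -2.163, 0.0]
ft_force: [-0.1, 0.3, -0.9]
width: 14.0
finger_force: 40.0
```

```bash
python3 - <<'E'
from h import *
P=[]
for _ in range(4):
    c=snap("wrist","w5"); p,a,o=pose(); P.append([*p,a]); 
print(np.array(P).round(1),o["ft_force"],o["width"],o["finger_force"],o["clock"])
E
```

```text
[[500.9 332.   62.   87. ]
 [500.9 332.   62.   87. ]
 [501.  332.   62.   87. ]
 [501.  332.   62.   87. ]] [ 0.19391486 -0.6411346  -1.02858302] 14.134705782634612 39.98098075389862 6.9667
```

```bash
python3 - <<'E'
from h import *
np.set_printoptions(linewidth=250)
c=load("w5"); g=cv2.cvtColor(c["image"],cv2.COLOR_RGB2GRAY); tcp=np.array([501,332,62.])
th=np.radians(87); tx=np.array([np.cos(th),np.sin(th),0])
for L,z in [(-142.5,28),(-142.5,6),(-60,28)]:
    print(L,z,proj(c,tcp+L*tx+[0,0,z-62]))
print(g[300:356:1,250:272])
plan([(501,332,125,87,3),(501,332,125,87,1)],0)
E
```

```text
-142.5 28 [258.48118567 409.2868307 ]
-142.5 6 [258.45702082 385.36130361]
-60 28 [258.53591993 310.14960235]
[[239 239 239 ... 239 239 239]
 [239 239 238 ... 239 238 239]
 [238 238 238 ... 238 238 238]
 ...
 [199 199 200 ... 200 199 200]
 [206 208 207 ... 208 207 207]
 [157 157 157 ... 156 157 157]]
[[0, 0.0, 0.0, -0.07, 0.0], [0, 0.0, 0.0, -0.07, 0.0], [0, 0.0, 0.0, -0.07, 0.0], [0, 0.0, 0.0, 0.0, 0.0]]
```

```bash
cat >> h.py <<'E'
L=137.7; ZT=56
def tipto(x,y,z,n,dyaw=0): 
    th2=np.radians(-97.1+dyaw); e=np.array([np.cos(th2),np.sin(th2),0])
    w=frombay(x,y,z+ZT)-L*e; return (*w,82.9+dyaw,n)
def tip():
    p,a,o=pose(); th2=np.radians(a+180); return tobay(p+L*np.array([np.cos(th2),np.sin(th2),0])-[0,0,ZT]),a-82.9,o
E
python3 - <<'E'
from h import *
p,a=plan([(501,332,125,87,3),tipto(-30,13.5,50,8),tipto(-30,13.5,22.5,2)],0); print(p,a)
E
```

```text
[[0, 0.0, 0.0, -0.07, 0.0], [0, 0.0, 0.0, -0.07, 0.0], [0, 0.0, 0.0, -0.07, 0.0], [0, -0.084, 0.022, 0.008, 0.011], [0, -0.083, 0.023, 0.008, 0.011]]
[[0, -0.083, 0.023, 0.008, 0.012], [0, -0.083, 0.024, 0.008, 0.011], [0, -0.083, 0.025, 0.008, 0.012], [0, -0.083, 0.026, 0.008, 0.011], [0, -0.082, 0.026, 0.008, 0.012]]
[[0, -0.082, 0.027, 0.007, 0.011], [0, -0.0, 0.0, 0.046, 0.0], [0, -0.0, 0.0, 0.046, 0.0]]
[543.0132951  128.84624879  78.50137362] 82.91289950687373
```

>>> {"fn": "arm_command", "kwargs": {
  "motion": [
    [0, 0, 0, -0.07, 0],
    [0, 0, 0, -0.07, 0],
    [0, 0, 0, -0.07, 0],
    [0, 0, 0, 0, 0],
    [0, -0.084, 0.022, 0.008, 0.011]
  ]
}}

```text
clock: 7.38
tcp_pos: [505.7, 312.9, 123.8]
orientation: [-2.278, -2.16, -0.008]
ft_force: [0.4, 1.0, -1.3]
width: 13.8
finger_force: 40.0
```

>>> {"fn": "arm_command", "kwargs": {
  "motion": [
    [0, -0.083, 0.023, 0.008, 0.011],
    [0, -0.083, 0.023, 0.008, 0.012],
    [0, -0.083, 0.024, 0.008, 0.011],
    [0, -0.083, 0.025, 0.008, 0.012],
    [0, -0.083, 0.026, 0.008, 0.011]
  ]
}}

```text
clock: 7.8
tcp_pos: [532.3, 178.2, 109.8]
orientation: [-2.336, -2.101, 0.001]
ft_force: [0.6, -0.3, -1.1]
width: 13.8
finger_force: 40.0
```

>>> {"fn": "arm_command", "kwargs": {
  "motion": [
    [0, -0.082, 0.026, 0.008, 0.012],
    [0, -0.082, 0.027, 0.007, 0.011],
    [0, 0, 0, 0.046, 0],
    [0, 0, 0, 0.046, 0],
    [0, 0, 0, 0, 0]
  ]
}}

```text
clock: 8.22
tcp_pos: [541.2, 127.8, 75.9]
orientation: [-2.354, -2.078, 0.007]
ft_force: [-0.1, 0.5, -1.4]
width: 13.5
finger_force: 40.0
```

>>> {"fn": "arm_command", "kwargs": {
  "motion": [
    [0, 0, 0, 0, 0],
    [0, 0, 0, 0, 0],
    [0, 0, 0, 0, 0]
  ]
}}

```text
clock: 8.47
tcp_pos: [543.4, 129.4, 79.1]
orientation: [2.354, 2.08, 0.001]
ft_force: [0.4, -0.3, -0.5]
width: 14.0
finger_force: 40.0
```

```bash
python3 - <<'E'
from h import *
c=snap("wrist","w6"); t=snap("top","t6"); T,a,o=tip(); print(T,a,o["ft_force"],o["width"],o["clock"])
w=c["image"][:,130:386]; 
A=cv2.resize(w,(400,600),interpolation=cv2.INTER_CUBIC); B=cv2.resize(t["image"][170:240,250:350],(400,280),interpolation=cv2.INTER_CUBIC)
o=np.zeros((600,800,3),np.uint8); o[:,:400]=A; o[:280,400:]=B
s=load("scene0")
S=snap("scene","s6")["image"][190:270,230:350]; o[290:557,400:]=cv2.resize(S,(400,267),interpolation=cv2.INTER_CUBIC)
cv2.imwrite("pics/m6.png",o[:,:,::-1])
E
```

```text
[-30.64153363  13.84600212  23.13616069] 0.050388033093625495 [ 0.10742899 -1.26920102 -1.09903202] 13.736402865937883 8.5667
```

View pics/m6.png

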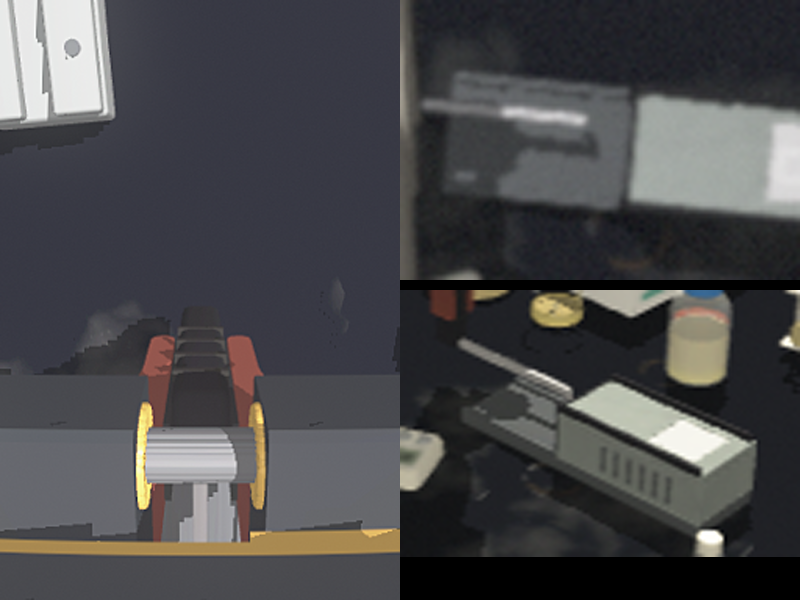

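```bash
python3 - <<'E'
from h import *
t=load("t6"); f=lambda u,v:(250+(u-400)/4-.4,170+v/4-.4)
for n,u,v,z in [("tip end",587,119,45),("shank mid",510,111.5,45),("mouth top",634,95,58),("mouth bot",630,205,58),("apron front top",455,73,16),("apron front bot",446,190,16),("mouth apron",629,92,16),("apron r bot",618,208,16)]:
    print(n,tobay(atz(t,*f(u,v),z)).round(1))
plan([tipto(72,13.5,23,6)],0,p=pose()[0])
E
```

```text
tip end [-25.5  12.9  45. ]
shank mid [-71.5  12.8  45. ]
mouth top [-0.  28.9 58. ]
mouth bot [  3.8 -35.7  58. ]
apron front top [-106.7   34.6   16. ]
apron front bot [-105.  -37.   16.]
mouth apron [ 0.1 33.5 16. ]
apron r bot [  0.1 -37.5  16. ]Traceback (most recent call last):
  File "<stdin>", line 5, in <module>
  File "h.py", line 36, in plan
    d=(np.array([x,y,z])-p)/(n-k); da=((ya-a+180)%360-180)/(n-k)
                                        ~~^~
TypeError: unsupported operand type(s) for -: 'float' and 'NoneType'
```

```bash
python3 - <<'E'
from h import *
p,a,o=pose(); print(tip()[:2])
plan([tipto(72,13.5,23,6)],0)
E
```

```text
(array([-30.56353731,  13.77407374,  23.09520532]), np.float64(0.039440719891146614))
[[0, -0.057, -0.0, 0.0, 0.0], [0, -0.057, -0.0, 0.0, 0.0], [0, -0.057, -0.0, 0.0, 0.0], [0, -0.057, -0.0, 0.0, 0.0], [0, -0.057, -0.0, 0.0, 0.0]]
[[0, -0.057, -0.001, 0.0, 0.001]]
```

>>> {"fn": "arm_command", "kwargs": {
  "motion": [
    [0, -0.04, 0, 0, 0],
    [0, -0.04, 0, 0, 0],
    [0, -0.04, 0, 0, 0],
    [0, -0.04, 0, 0, 0],
    [0, -0.04, 0, 0, 0]
  ]
}}

```text
clock: 9.03
tcp_pos: [535.3, 67.3, 78.6]
orientation: [2.356, 2.078, -0.0]
ft_force: [-0.2, 0.5, -0.5]
width: 13.7
finger_force: 40.0
```

>>> {"fn": "arm_command", "kwargs": {
  "motion": [
    [0, -0.04, 0, 0, 0],
    [0, -0.04, 0, 0, 0],
    [0, -0.03, 0, 0, 0],
    [0, -0.03, 0, 0, 0],
    [0, 0, 0, 0, 0]
  ]
}}

```text
clock: 9.45
tcp_pos: [530.1, 25.2, 78.6]
orientation: [2.357, 2.076, -0.001]
ft_force: [-0.1, -0.7, -1.5]
width: 13.8
finger_force: 40.0
```

>>> {"fn": "arm_command", "kwargs": {
  "motion": [
    [0, 0, 0, 0, 0],
    [0, 0, 0, 0, 0],
    [0, 0, 0, 0, 0]
  ]
}}

```text
clock: 9.7
tcp_pos: [530.6, 28.6, 78.5]
orientation: [-2.353, -2.081, -0.0]
ft_force: [0.2, -1.0, -0.4]
width: 13.9
finger_force: 40.0
```

```bash
python3 - <<'E'
from h import *
print(tip()[:2], tip()[2]["ft_force"])
E
```

```text
(array([70.96783793, 13.64941147, 22.48127334]), np.float64(0.08746903296088249)) [ 0.20305611 -1.03210869 -0.44296567]
```

>>> {"fn": "arm_command", "kwargs": {
  "motion": [
    [0, 0, 0, 0.005, 0],
    [0, 0, 0, 0, 0],
    [0, 0, 0, 0.003, 0],
    [0, 0, 0, 0, 0]
  ]
}}

```text
clock: 10.03
tcp_pos: [530.4, 27.9, 76.0]
orientation: [-2.354, -2.08, 0.0]
ft_force: [0.1, 0.4, -1.4]
width: 13.7
finger_force: 40.0
```

>>> {"fn": "arm_command", "kwargs": {
  "motion": [
    [0, 0, 0, 0.003, 0],
    [0, 0, 0, 0, 0]
  ]
}}

```text
clock: 10.2
tcp_pos: [530.4, 27.7, 75.1]
orientation: [-2.354, -2.08, 0.0]
ft_force: [0.3, 0.2, -0.7]
width: 13.9
finger_force: 40.0
```

Tip nominal 19.1; go on gently.

>>> {"fn": "arm_command", "kwargs": {
  "motion": [
    [0, 0, 0, 0.002, 0],
    [0, 0, 0, 0, 0]
  ]
}}

```text
clock: 10.37
tcp_pos: [530.5, 27.7, 74.7]
orientation: [2.354, 2.08, 0.0]
ft_force: [-0.8, -0.0, -0.1]
width: 14.1
finger_force: 40.0
```

>>> {"fn": "arm_command", "kwargs": {
  "motion": [
    [0, 0, 0, 0.002, 0],
    [0, 0, 0, 0, 0]
  ]
}}

```text
clock: 10.53
tcp_pos: [530.6, 27.7, 74.3]
orientation: [2.354, 2.08, 0.0]
ft_force: [-1.2, 0.8, 3.6]
width: 13.7
finger_force: 40.0
```

>>> {"fn": "arm_command", "kwargs": {
  "motion": [
    [0, 0, 0, 0.002, 0],
    [0, 0, 0, 0, 0]
  ]
}}

```text
clock: 10.7
tcp_pos: [530.7, 27.8, 73.8]
orientation: [-2.354, -2.08, -0.001]
ft_force: [-1.1, 1.0, 4.9]
width: 13.7
finger_force: 40.0
```

>>> {"fn": "arm_command", "kwargs": {
  "motion": [
    [0, 0, 0, -0.008, 0],
    [0, 0, 0, -0.008, 0],
    [0, 0, 0, 0, 0]
  ]
}}

```text
clock: 10.95
tcp_pos: [530.6, 27.6, 78.6]
orientation: [2.354, 2.08, 0.001]
ft_force: [0.2, -0.5, -1.0]
width: 13.8
finger_force: 40.0
```

```bash
sed -i 's/ZT=56/ZT=55.5/' h.py; python3 - <<'E'
from h import *
print(tip()[:2], tip()[2]["ft_force"])
plan([tipto(103.8,0,23,5)],0)
E
```

```text
(array([71.92103068, 13.60761628, 23.06803417]), np.float64(0.006095230089314896)) [ 0.23402017 -0.49848123 -1.04044674]
[[0, -0.021, -0.009, 0.0, 0.0], [0, -0.021, -0.009, 0.0, 0.0], [0, -0.021, -0.009, 0.0, 0.0], [0, -0.022, -0.009, 0.0, 0.0], [0, -0.021, -0.009, 0.0, 0.0]]
```

>>> {"fn": "arm_command", "kwargs": {
  "motion": [
    [0, -0.021, -0.009, 0, 0],
    [0, -0.021, -0.009, 0, 0],
    [0, -0.021, -0.009, 0, 0],
    [0, -0.022, -0.009, 0, 0],
    [0, -0.021, -0.009, 0, 0]
  ]
}}

```text
clock: 11.37
tcp_pos: [512.4, -3.3, 78.2]
orientation: [-2.355, -2.079, 0.001]
ft_force: [-0.9, 0.2, -1.1]
width: 13.7
finger_force: 40.0
```

>>> {"fn": "arm_command", "kwargs": {
  "motion": [
    [0, 0, 0, 0, 0],
    [0, 0, 0, 0, 0],
    [0, 0, 0, 0.005, 0],
    [0, 0, 0, 0.004, 0],
    [0, 0, 0, 0, 0]
  ]
}}

```text
clock: 11.78
tcp_pos: [513.2, -1.8, 75.3]
orientation: [-2.354, -2.081, 0.0]
ft_force: [-0.1, 0.1, -0.8]
width: 13.8
finger_force: 40.0
```

>>> {"fn": "arm_command", "kwargs": {
  "motion": [
    [0, 0, 0, 0.003, 0],
    [0, 0, 0, 0, 0]
  ]
}}

```text
clock: 11.95
tcp_pos: [513.1, -2.0, 74.5]
orientation: [-2.354, -2.08, 0.0]
ft_force: [0.5, 1.0, -0.5]
width: 13.7
finger_force: 40.0
```

```bash
python3 - <<'E'
from h import *
print(tip()[:2], tip()[2]["ft_force"])
E
```

```text
(array([ 1.03462227e+02, -1.17336857e-02,  1.89647577e+01]), np.float64(0.03330398308207805)) [ 0.50704536  1.02226881 -0.45065404]
```

Now through the key's top level; step and watch.

>>> {"fn": "arm_command", "kwargs": {
  "motion": [
    [0, 0, 0, 0.003, 0],
    [0, 0, 0, 0, 0]
  ]
}}

```text
clock: 12.12
tcp_pos: [513.1, -2.2, 73.6]
orientation: [-2.354, -2.08, 0.0]
ft_force: [0.2, 0.1, -1.4]
width: 13.7
finger_force: 40.0
```

>>> {"fn": "arm_command", "kwargs": {
  "motion": [
    [0, 0, 0, 0.003, 0],
    [0, 0, 0, 0, 0]
  ]
}}

```text
clock: 12.28
tcp_pos: [513.1, -2.2, 72.7]
orientation: [-2.354, -2.08, 0.0]
ft_force: [0.0, -0.2, -1.3]
width: 13.8
finger_force: 40.0
```

>>> {"fn": "arm_command", "kwargs": {
  "motion": [
    [0, 0, 0, 0.005, 0],
    [0, 0, 0, 0.005, 0],
    [0, -0.01, 0, 0, 0],
    [0, 0, 0, 0, 0]
  ]
}}

```text
clock: 12.62
tcp_pos: [512.6, -5.8, 69.7]
orientation: [-2.355, -2.079, 0.001]
ft_force: [0.4, -0.3, -1.6]
width: 13.8
finger_force: 40.0
```

>>> {"fn": "arm_command", "kwargs": {
  "motion": [
    [0, 0, -0.01, 0, 0],
    [0, 0, -0.01, 0, 0],
    [0, 0, -0.01, 0, 0],
    [0, 0, -0.01, 0, 0],
    [0, 0, 0, 0, 0]
  ]
}}

```text
clock: 13.03
tcp_pos: [500.1, -3.6, 69.8]
orientation: [-2.354, -2.08, 0.0]
ft_force: [0.0, -0.4, -1.0]
width: 13.9
finger_force: 40.0
```

```bash
cat > st.py <<'E'
from h import *
import time
T,a,o=tip(); f=o["ft_force"]; print(T.round(2),round(a,2),"Fbay",[round(float(v),1) for v in (f@BX,f@BY,f[2])],o["clock"])
E
python3 st.py
```

```text
[106.66 -12.83  14.35] 0.02 Fbay [0.4, 0.0, -1.0] 13.0333
```

>>> {"fn": "arm_command", "kwargs": {
  "motion": [
    [0, 0, -0.007, 0, 0],
    [0, 0, -0.007, 0, 0],
    [0, 0, -0.004, 0, 0]
  ]
}}

```text
clock: 13.28
tcp_pos: [495.3, -3.0, 69.9]
orientation: [2.354, 2.08, 0.0]
ft_force: [1.0, -0.3, -0.8]
width: 14.2
finger_force: 40.0
```

>>> {"fn": "arm_command", "kwargs": {
  "motion": [
    [0, 0, -0.003, 0, 0],
    [0, 0, 0, 0, 0]
  ]
}}

```text
clock: 13.45
tcp_pos: [494.5, -2.9, 69.9]
orientation: [-2.354, -2.08, -0.0]
ft_force: [0.2, -1.0, -0.9]
width: 13.7
finger_force: 40.0
```

>>> {"fn": "arm_command", "kwargs": {
  "motion": [
    [0, 0, -0.002, 0, 0],
    [0, 0, 0, 0, 0]
  ]
}}

```text
clock: 13.62
tcp_pos: [494.0, -2.9, 69.8]
orientation: [2.354, 2.08, 0.0]
ft_force: [0.9, 0.8, -2.0]
width: 14.0
finger_force: 40.0
```

```bash
python3 st.py
```

```text
[106.69 -18.95  14.34] 0.01 Fbay [-0.9, 0.8, -2.0] 13.6167
```

>>> {"fn": "arm_command", "kwargs": {
  "motion": [
    [0, 0, -0.003, 0, 0],
    [0, 0, 0, 0, 0]
  ]
}}

```text
clock: 13.78
tcp_pos: [493.1, -2.8, 69.9]
orientation: [2.354, 2.08, 0.0]
ft_force: [0.4, 0.4, -1.1]
width: 13.6
finger_force: 40.0
```

>>> {"fn": "arm_command", "kwargs": {
  "motion": [
    [0, 0, -0.003, 0, 0],
    [0, 0, 0, 0, 0]
  ]
}}

```text
clock: 13.95
tcp_pos: [492.5, -2.7, 69.9]
orientation: [2.354, 2.08, 0.001]
ft_force: [1.2, -0.4, -2.0]
width: 14.0
finger_force: 40.0
```

```bash
python3 st.py
```

```text
[106.71 -20.45  14.42] 0.03 Fbay [0.3, 1.2, -2.0] 13.95
```

>>> {"fn": "arm_command", "kwargs": {
  "motion": [
    [0, 0, -0.002, 0, 0],
    [0, 0, 0, 0, 0]
  ]
}}

```text
clock: 14.12
tcp_pos: [492.1, -2.6, 70.0]
orientation: [2.353, 2.08, 0.001]
ft_force: [2.3, -0.5, -1.6]
width: 13.9
finger_force: 40.0
```

>>> {"fn": "arm_command", "kwargs": {
  "motion": [
    [0, 0, -0.002, 0, 0],
    [0, 0, 0, 0, 0]
  ]
}}

```text
clock: 14.28
tcp_pos: [491.8, -2.6, 70.1]
orientation: [2.353, 2.08, 0.002]
ft_force: [2.9, -1.4, -1.7]
width: 14.0
finger_force: 40.0
```

```bash
python3 st.py;python3 - <<'E'
from h import *
np.set_printoptions(linewidth=250)
t=snap("top","t7"); print(t["image"][197:226,338:366,1])
E
```

```text
[106.68 -21.13  14.55] 0.05 Fbay [1.1, 3.1, -1.7] 14.2833
[[139 146 144 141 129 114 105  99  99  98  93  79  65  61  62  60  62  63  62  57  52  53  47  49  49  41  47  41]
 [156 160 159 159 155 151 148 147 150 148 142 125 110 108 106 107 109 115 108  98  93  93  91  91  86  71  58  55]
 [158 162 163 161 159 161 162 161 166 165 161 157 151 150 149 148 150 153 149 145 146 144 146 145 140 119 106 101]
 [158 160 161 162 162 169 173 175 178 181 179 175 172 169 164 159 160 162 162 162 163 162 163 162 153 151 147 149]
 [158 162 163 163 172 189 202 203 205 204 203 194 189 182 174 169 169 174 177 178 178 173 172 168 159 159 162 161]
 [156 160 162 160 171 195 209 215 213 215 213 209 207 209 202 203 201 205 203 206 203 191 187 181 164 161 163 163]
 [159 163 163 161 169 194 210 214 215 214 214 215 215 215 214 213 214 213 213 213 214 208 207 202 181 167 163 161]
 [158 163 163 163 168 191 212 215 215 214 214 215 215 215 215 214 215 215 216 214 214 215 213 208 185 169 163 159]
 [161 164 165 166 171 195 210 215 215 215 214 215 215 215 215 214 215 214 215 215 215 215 214 208 187 169 164 161]
 [164 1
[... 1593 characters left out ...]
 160 161]
 [168 168 171 183 189 190 192 194 193 198 196 196 206 216 218 218 217 216 213 210 208 208 197 174 165 161 159 160]
 [167 167 168 170 169 171 170 171 170 171 174 172 180 189 192 189 187 189 195 193 190 198 194 174 165 163 159 161]
 [156 159 152 156 159 160 160 166 164 163 164 164 165 169 170 169 169 169 171 172 171 177 180 171 163 162 162 160]
 [103 107 112 119 126 130 139 148 149 149 148 149 156 155 158 162 162 164 164 163 161 163 163 166 163 163 160 159]
 [ 57  63  67  71  78  77  86  94  93  95 100 110 121 126 129 140 146 145 146 146 147 148 149 155 155 158 155 154]
 [ 44  42  47  42  45  49  44  49  54  58  57  64  73  75  77  84  89  91  96  98  99 108 118 123 127 138 138 141]]
```

>>> {"fn": "arm_command", "kwargs": {
  "motion": [
    [0, 0, 0.004, 0, 0],
    [0, 0.01, 0, 0, 0],
    [0, 0.008, 0, 0, 0],
    [0, 0.006, 0, 0, 0],
    [0, 0.006, 0, 0, 0]
  ]
}}

```text
clock: 14.75
tcp_pos: [493.3, 6.4, 69.8]
orientation: [2.354, 2.08, -0.0]
ft_force: [2.5, -1.9, -0.2]
width: 13.7
finger_force: 40.0
```

>>> {"fn": "arm_command", "kwargs": {
  "motion": [
    [0, 0.006, 0, 0, 0],
    [0, 0.006, 0, 0, 0],
    [0, 0.006, 0, 0, 0],
    [0, 0.006, 0, 0, 0]
  ]
}}

```text
clock: 15.08
tcp_pos: [494.2, 13.6, 69.9]
orientation: [2.354, 2.08, -0.0]
ft_force: [2.5, -1.9, -1.7]
width: 14.1
finger_force: 40.0
```

>>> {"fn": "arm_command", "kwargs": {
  "motion": [
    [0, 0.004, 0, 0, 0],
    [0, 0.004, 0, 0, 0],
    [0, 0.004, 0, 0, 0]
  ]
}}

```text
clock: 15.33
tcp_pos: [494.7, 17.1, 69.9]
orientation: [2.354, 2.08, 0.0]
ft_force: [2.4, -2.2, -1.5]
width: 13.8
finger_force: 40.0
```

```bash
python3 st.py
```

```text
[ 86.81 -20.72  14.35] 0.01 Fbay [1.9, 2.7, -1.5] 15.3333
```

>>> {"fn": "arm_command", "kwargs": {
  "motion": [
    [0, 0.003, 0.003, 0, 0],
    [0, 0.004, 0.002, 0, 0],
    [0, 0.004, 0, 0, 0]
  ]
}}

```text
clock: 15.58
tcp_pos: [495.9, 20.2, 69.7]
orientation: [-2.354, -2.078, 0.002]
ft_force: [1.5, -1.1, -0.2]
width: 14.0
finger_force: 40.0
```

>>> {"fn": "arm_command", "kwargs": {
  "motion": [
    [0, 0.004, 0, 0, 0],
    [0, 0.004, 0, 0, 0],
    [0, 0.005, 0, 0, 0]
  ]
}}

```text
clock: 15.83
tcp_pos: [496.6, 24.2, 69.7]
orientation: [-2.354, -2.079, 0.001]
ft_force: [-0.2, -0.0, -1.3]
width: 13.7
finger_force: 40.0
```

>>> {"fn": "arm_command", "kwargs": {
  "motion": [
    [0, 0.006, 0, 0, 0],
    [0, 0.006, 0, 0, 0],
    [0, 0.006, 0, 0, 0],
    [0, 0.006, 0, 0, 0]
  ]
}}

```text
clock: 16.17
tcp_pos: [497.9, 31.5, 69.8]
orientation: [-2.354, -2.08, -0.0]
ft_force: [0.2, -0.3, -1.3]
width: 14.2
finger_force: 40.0
```

```bash
python3 st.py
```

```text
[ 72.13 -19.33  14.31] 0.02 Fbay [0.3, 0.2, -1.3] 16.1667
```

```bash
python3 - <<'E'
from h import *
np.set_printoptions(linewidth=250)
t=snap("top","t8"); print(t["image"][205:223,338:362,1]); print(tobay(atz(t,346,215,19)),tobay(atz(t,344,215,19)))
E
```

```text
[[167 170 169 170 176 197 216 218 219 218 219 219 219 219 219 219 220 219 218 218 220 219 220 214]
 [169 169 172 172 180 201 216 220 219 219 218 219 217 218 219 218 217 219 219 219 218 218 219 214]
 [170 168 171 175 185 205 216 219 218 217 218 218 219 219 219 218 219 219 218 219 218 219 218 214]
 [170 167 170 172 185 206 217 219 218 219 218 218 219 218 219 219 219 219 220 217 219 219 218 213]
 [169 168 168 172 186 208 217 218 219 219 220 219 218 218 218 218 219 218 219 217 218 219 217 206]
 [171 170 168 175 196 214 218 218 218 219 218 220 220 219 219 219 219 218 218 219 219 218 217 206]
 [171 169 169 174 197 216 219 219 218 221 220 219 219 219 218 219 219 218 217 219 219 218 217 208]
 [170 170 168 177 202 216 220 219 219 219 219 218 218 219 218 219 218 219 219 218 218 219 216 201]
 [170 168 169 181 208 220 223 221 220 218 218 219 218 218 218 218 217 218 219 220 219 218 215 196]
 [171 170 166 177 207 224 226 223 221 219 217 219 220 218 219 218 219 219 218 219 218 219 215 191]
 [170 168 167 174 208 224 226 223 220 218 219 218 219 219 217 218 218 218 218 218 218 219 215 193]
 [167 169 172 180 209 224 226 223 220 218 218 218 219 217 219 219 218 218 218 219 217 218 215 193]
 [169 167 175 190 213 223 226 223 219 218 219 219 218 218 218 218 219 218 219 217 218 219 215 194]
 [171 169 175 192 214 225 226 221 220 217 219 218 218 217 218 219 218 218 219 218 218 220 214 188]
 [170 171 176 194 213 221 220 216 214 214 214 214 215 218 217 219 218 218 218 218 218 219 206 184]
 [173 173 176 185 194 197 193 193 192 193 190 190 203 213 213 213 214 213 214 216 215 215 201 179]
 [172 172 172 173 176 176 174 174 173 175 174 172 182 190 188 186 186 190 196 198 193 202 197 178]
 [159 159 157 159 165 164 167 168 168 169 167 166 169 172 173 172 171 171 177 178 174 178 187 177]]
[100.02337516 -11.55589593  19.        ] [ 95.14994673 -12.03431336  19.        ]
```

>>> {"fn": "arm_command", "kwargs": {
  "motion": [
    [0, 0.01, 0, 0, 0],
    [0, 0.01, 0, 0, 0],
    [0, 0.01, 0, 0, 0],
    [0, 0.01, 0, 0, 0],
    [0, 0.01, 0, 0, 0]
  ]
}}

```text
clock: 16.63
tcp_pos: [499.9, 46.4, 69.9]
orientation: [-2.354, -2.08, -0.0]
ft_force: [-0.5, -0.1, -1.5]
width: 13.9
finger_force: 40.0
```

>>> {"fn": "arm_command", "kwargs": {
  "motion": [
    [0, 0.01, 0, 0, 0],
    [0, 0.01, 0, 0, 0],
    [0, 0.01, 0, 0, 0],
    [0, 0.008, 0, 0, 0],
    [0, 0, 0, 0, 0]
  ]
}}

```text
clock: 17.05
tcp_pos: [501.3, 58.0, 69.8]
orientation: [-2.354, -2.081, -0.0]
ft_force: [0.7, 0.1, -0.1]
width: 13.7
finger_force: 40.0
```

```bash
python3 st.py
```

```text
[ 45.38 -19.16  14.32] 0.06 Fbay [-0.2, 0.6, -0.1] 17.05
```

>>> {"fn": "arm_command", "kwargs": {
  "motion": [
    [0, 0.005, 0, 0, 0],
    [0, 0.005, 0, 0, 0],
    [0, 0.003, 0, 0, 0],
    [0, 0, 0, 0, 0]
  ]
}}

```text
clock: 17.38
tcp_pos: [501.7, 61.3, 69.9]
orientation: [-2.354, -2.08, -0.0]
ft_force: [-0.2, -0.4, -1.3]
width: 13.6
finger_force: 40.0
```

>>> {"fn": "arm_command", "kwargs": {
  "motion": [
    [0, 0.003, 0, 0, 0],
    [0, 0, 0, 0, 0]
  ]
}}

```text
clock: 17.55
tcp_pos: [501.8, 62.1, 69.8]
orientation: [-2.354, -2.08, 0.0]
ft_force: [-0.1, -0.5, -0.7]
width: 13.8
finger_force: 40.0
```

>>> {"fn": "arm_command", "kwargs": {
  "motion": [
    [0, 0.003, 0, 0, 0],
    [0, 0, 0, 0, 0]
  ]
}}

```text
clock: 17.72
tcp_pos: [501.9, 63.0, 69.8]
orientation: [-2.354, -2.08, -0.0]
ft_force: [0.4, -0.3, -1.4]
width: 13.8
finger_force: 40.0
```

```bash
python3 st.py
```

```text
[ 40.29 -19.26  14.35] 0.01 Fbay [0.2, 0.4, -1.4] 17.7167
```

>>> {"fn": "arm_command", "kwargs": {
  "motion": [
    [0, 0.003, 0, 0, 0],
    [0, 0, 0, 0, 0]
  ]
}}

```text
clock: 17.88
tcp_pos: [502.0, 64.0, 69.8]
orientation: [-2.354, -2.08, -0.0]
ft_force: [0.0, -0.5, -1.2]
width: 13.9
finger_force: 40.0
```

>>> {"fn": "arm_command", "kwargs": {
  "motion": [
    [0, 0.002, 0, 0, 0],
    [0, 0, 0, 0, 0]
  ]
}}

```text
clock: 18.05
tcp_pos: [502.1, 64.6, 69.8]
orientation: [-2.354, -2.08, -0.0]
ft_force: [-0.9, -0.8, -0.6]
width: 13.8
finger_force: 40.0
```

>>> {"fn": "arm_command", "kwargs": {
  "motion": [
    [0, 0.002, 0, 0, 0],
    [0, 0, 0, 0, 0]
  ]
}}

```text
clock: 18.22
tcp_pos: [502.1, 65.1, 69.8]
orientation: [-2.354, -2.08, 0.0]
ft_force: [1.1, 0.2, -1.6]
width: 13.7
finger_force: 40.0
```

>>> {"fn": "arm_command", "kwargs": {
  "motion": [
    [0, 0.002, 0, 0, 0],
    [0, 0, 0, 0, 0]
  ]
}}

```text
clock: 18.38
tcp_pos: [502.2, 65.7, 69.8]
orientation: [-2.354, -2.08, -0.0]
ft_force: [0.4, -1.2, -0.5]
width: 13.5
finger_force: 40.0
```

>>> {"fn": "arm_command", "kwargs": {
  "motion": [
    [0, 0.002, 0, 0, 0],
    [0, 0, 0, 0, 0]
  ]
}}

```text
clock: 18.55
tcp_pos: [502.3, 66.3, 69.8]
orientation: [-2.354, -2.08, -0.0]
ft_force: [-0.3, -0.9, -0.9]
width: 13.7
finger_force: 40.0
```

>>> {"fn": "arm_command", "kwargs": {
  "motion": [
    [0, 0.002, 0, 0, 0],
    [0, 0, 0, 0, 0]
  ]
}}

```text
clock: 18.72
tcp_pos: [502.4, 66.9, 69.8]
orientation: [-2.354, -2.08, 0.0]
ft_force: [0.8, -0.1, -0.6]
width: 13.7
finger_force: 40.0
```

>>> {"fn": "arm_command", "kwargs": {
  "motion": [
    [0, 0.002, 0, 0, 0],
    [0, 0, 0, 0, 0]
  ]
}}

```text
clock: 18.88
tcp_pos: [502.4, 67.5, 69.8]
orientation: [-2.354, -2.08, -0.0]
ft_force: [-0.6, 0.0, -0.6]
width: 13.8
finger_force: 40.0
```

>>> {"fn": "arm_command", "kwargs": {
  "motion": [
    [0, 0.002, 0, 0, 0],
    [0, 0, 0, 0, 0]
  ]
}}

```text
clock: 19.05
tcp_pos: [502.5, 68.1, 69.8]
orientation: [-2.354, -2.08, -0.0]
ft_force: [-0.0, -0.3, -1.4]
width: 14.2
finger_force: 40.0
```

>>> {"fn": "arm_command", "kwargs": {
  "motion": [
    [0, 0.002, 0, 0, 0],
    [0, 0, 0, 0, 0]
  ]
}}

```text
clock: 19.22
tcp_pos: [502.6, 68.6, 69.8]
orientation: [-2.354, -2.08, 0.0]
ft_force: [0.3, -0.4, -2.0]
width: 13.8
finger_force: 40.0
```

>>> {"fn": "arm_command", "kwargs": {
  "motion": [
    [0, 0.002, 0, 0, 0],
    [0, 0, 0, 0, 0]
  ]
}}

```text
clock: 19.38
tcp_pos: [502.6, 68.9, 69.8]
orientation: [2.354, 2.08, -0.001]
ft_force: [-0.3, -1.5, -0.4]
width: 14.4
finger_force: 40.0
```

```bash
python3 st.py
```

```text
[ 34.42 -19.25  14.3 ] 0.01 Fbay [1.5, -0.1, -0.4] 19.3833
```

>>> {"fn": "arm_command", "kwargs": {
  "motion": [
    [0, 0.002, 0, 0, 0],
    [0, 0, 0, 0, 0]
  ]
}}

```text
clock: 19.55
tcp_pos: [502.6, 69.1, 69.8]
orientation: [2.355, 2.079, -0.001]
ft_force: [0.6, -3.1, -1.9]
width: 13.9
finger_force: 40.0
```

```bash
python3 st.py
```

```text
[ 34.21 -19.32  14.27] -0.01 Fbay [3.0, 0.9, -1.9] 19.55
```

>>> {"fn": "arm_command", "kwargs": {
  "motion": [
    [0, -0.01, 0, 0, 0],
    [0, -0.01, 0, 0, 0],
    [0, -0.01, 0, 0, 0],
    [0, -0.01, 0, 0, 0],
    [0, -0.004, 0, 0, 0]
  ]
}}

```text
clock: 19.97
tcp_pos: [501.1, 56.3, 69.9]
orientation: [-2.355, -2.079, -0.0]
ft_force: [-0.8, -0.1, -1.5]
width: 14.1
finger_force: 40.0
```

>>> {"fn": "arm_command", "kwargs": {
  "motion": [
    [0, 0, 0, 0, 0],
    [0, 0.002, 0, 0, 0],
    [0, 0, 0.01, 0, 0],
    [0, 0, 0.01, 0, 0],
    [0, 0, 0, 0, 0]
  ]
}}

```text
clock: 20.38
tcp_pos: [508.0, 56.7, 69.9]
orientation: [2.354, 2.08, 0.001]
ft_force: [0.2, 0.5, -0.3]
width: 14.0
finger_force: 40.0
```

```bash
python3 st.py
```

```text
[ 45.87 -12.37  14.45] 0.02 Fbay [-0.6, 0.1, -0.3] 20.3833
```

>>> {"fn": "arm_command", "kwargs": {
  "motion": [
    [0, 0, 0.006, 0, 0],
    [0, 0, 0.006, 0, 0],
    [0, 0, 0.006, 0, 0],
    [0, 0, 0.006, 0, 0],
    [0, 0, 0, 0, 0]
  ]
}}

```text
clock: 20.8
tcp_pos: [514.8, 55.6, 69.9]
orientation: [2.354, 2.08, 0.0]
ft_force: [-0.4, -0.4, -0.3]
width: 13.7
finger_force: 40.0
```

>>> {"fn": "arm_command", "kwargs": {
  "motion": [
    [0, 0, 0.006, 0, 0],
    [0, 0, 0.006, 0, 0],
    [0, 0, 0.006, 0, 0],
    [0, 0, 0.006, 0, 0],
    [0, 0, 0.006, 0, 0]
  ]
}}

```text
clock: 21.22
tcp_pos: [523.4, 54.5, 69.8]
orientation: [2.354, 2.08, 0.0]
ft_force: [-0.4, 0.2, -1.1]
width: 14.4
finger_force: 40.0
```

>>> {"fn": "arm_command", "kwargs": {
  "motion": [
    [0, 0, 0.006, 0, 0],
    [0, 0, 0.006, 0, 0],
    [0, 0, 0.006, 0, 0],
    [0, 0, 0.006, 0, 0],
    [0, 0, 0, 0, 0]
  ]
}}

```text
clock: 21.63
tcp_pos: [530.9, 53.6, 69.9]
orientation: [2.354, 2.08, 0.001]
ft_force: [-0.4, -0.1, -0.9]
width: 14.0
finger_force: 40.0
```

```bash
python3 st.py
```

```text
[46.08 10.66 14.4 ] 0.01 Fbay [0.2, -0.3, -0.9] 21.6333
```

Continue toward the +y wall, smaller steps.

>>> {"fn": "arm_command", "kwargs": {
  "motion": [
    [0, 0, 0.006, 0, 0],
    [0, 0, 0.006, 0, 0],
    [0, 0, 0.006, 0, 0],
    [0, 0, 0, 0, 0]
  ]
}}

```text
clock: 21.97
tcp_pos: [536.2, 53.0, 69.9]
orientation: [2.354, 2.08, 0.001]
ft_force: [0.5, -0.4, -1.5]
width: 14.0
finger_force: 40.0
```

>>> {"fn": "arm_command", "kwargs": {
  "motion": [
    [0, 0, 0.004, 0, 0],
    [0, 0, 0, 0, 0]
  ]
}}

```text
clock: 22.13
tcp_pos: [537.1, 52.8, 69.9]
orientation: [2.354, 2.08, 0.0]
ft_force: [-0.8, 0.1, -0.4]
width: 14.0
finger_force: 40.0
```

>>> {"fn": "arm_command", "kwargs": {
  "motion": [
    [0, 0, 0.003, 0, 0],
    [0, 0, 0, 0, 0]
  ]
}}

```text
clock: 22.3
tcp_pos: [537.9, 52.7, 69.9]
orientation: [2.355, 2.08, 0.0]
ft_force: [-0.2, 0.9, -2.3]
width: 13.7
finger_force: 40.0
```

>>> {"fn": "arm_command", "kwargs": {
  "motion": [
    [0, 0, 0.003, 0, 0],
    [0, 0, 0, 0, 0]
  ]
}}

```text
clock: 22.47
tcp_pos: [538.6, 52.5, 69.8]
orientation: [-2.355, -2.079, 0.0]
ft_force: [-0.9, -0.4, -0.7]
width: 13.9
finger_force: 40.0
```

```bash
python3 st.py
```

```text
[46.18 18.44 14.31] 0.0 Fbay [0.5, -0.9, -0.7] 22.4667
```

>>> {"fn": "arm_command", "kwargs": {
  "motion": [
    [0, 0, 0.002, 0, 0],
    [0, 0, 0, 0, 0]
  ]
}}

```text
clock: 22.63
tcp_pos: [539.2, 52.4, 69.8]
orientation: [-2.355, -2.079, 0.0]
ft_force: [-1.3, -0.9, -1.1]
width: 13.6
finger_force: 40.0
```

>>> {"fn": "arm_command", "kwargs": {
  "motion": [
    [0, 0, 0.002, 0, 0],
    [0, 0, 0, 0, 0]
  ]
}}

```text
clock: 22.8
tcp_pos: [539.8, 52.3, 69.8]
orientation: [-2.355, -2.08, 0.0]
ft_force: [-0.7, -0.5, -0.7]
width: 14.1
finger_force: 40.0
```

```bash
python3 st.py
```

```text
[46.23 19.65 14.29] -0.0 Fbay [0.6, -0.7, -0.7] 22.8
```

>>> {"fn": "arm_command", "kwargs": {
  "motion": [
    [0, 0, 0.002, 0, 0],
    [0, 0, 0, 0, 0]
  ]
}}

```text
clock: 22.97
tcp_pos: [540.1, 52.3, 69.7]
orientation: [-2.354, -2.079, 0.001]
ft_force: [-1.8, 0.1, -0.5]
width: 13.8
finger_force: 40.0
```

>>> {"fn": "arm_command", "kwargs": {
  "motion": [
    [0, 0, 0.002, 0, 0],
    [0, 0, 0, 0, 0]
  ]
}}

```text
clock: 23.13
tcp_pos: [540.5, 52.3, 69.7]
orientation: [-2.354, -2.079, 0.001]
ft_force: [-2.8, -0.4, 0.8]
width: 13.7
finger_force: 40.0
```

```bash
python3 st.py
```

```text
[46.19 20.32 14.17] -0.02 Fbay [0.7, -2.8, 0.8] 23.1333
```

>>> {"fn": "arm_command", "kwargs": {
  "motion": [
    [0, 0.01, -0.006, 0, 0],
    [0, 0.01, 0, 0, 0],
    [0, 0.005, 0, 0, 0],
    [0, 0.004, 0, 0, 0],
    [0, 0.004, 0, 0, 0]
  ]
}}

```text
clock: 23.55
tcp_pos: [540.8, 62.6, 69.9]
orientation: [2.354, 2.08, 0.0]
ft_force: [-1.4, 0.3, -1.1]
width: 14.1
finger_force: 40.0
```

>>> {"fn": "arm_command", "kwargs": {
  "motion": [
    [0, 0.003, 0, 0, 0],
    [0, 0.003, 0, 0, 0],
    [0, 0, 0, 0, 0]
  ]
}}

```text
clock: 23.8
tcp_pos: [541.0, 64.4, 69.9]
orientation: [2.354, 2.08, 0.001]
ft_force: [-0.8, 0.4, 0.4]
width: 13.8
finger_force: 40.0
```

>>> {"fn": "arm_command", "kwargs": {
  "motion": [
    [0, 0.003, 0, 0, 0],
    [0, 0.003, 0, 0, 0],
    [0, 0, 0, 0, 0]
  ]
}}

```text
clock: 24.05
tcp_pos: [541.2, 66.2, 69.9]
orientation: [2.354, 2.08, 0.001]
ft_force: [-0.8, -0.6, -0.2]
width: 14.0
finger_force: 40.0
```

```bash
python3 st.py
```

```text
[32.34 19.36 14.41] 0.03 Fbay [0.7, -0.7, -0.2] 24.05
```

Past the catch point (34.4) with no load. Continue.

>>> {"fn": "arm_command", "kwargs": {
  "motion": [
    [0, 0.004, 0, 0, 0],
    [0, 0.004, 0, 0, 0],
    [0, 0.005, 0, 0, 0],
    [0, 0.006, 0, 0, 0]
  ]
}}

```text
clock: 24.38
tcp_pos: [541.8, 71.8, 69.9]
orientation: [2.354, 2.08, 0.0]
ft_force: [-0.2, -0.5, -1.2]
width: 13.6
finger_force: 40.0
```

>>> {"fn": "arm_command", "kwargs": {
  "motion": [
    [0, 0.007, 0, 0, 0],
    [0, 0.007, 0, 0, 0],
    [0, 0.007, 0, 0, 0],
    [0, 0.008, 0, 0, 0],
    [0, 0.008, 0, 0, 0]
  ]
}}

```text
clock: 24.8
tcp_pos: [543.1, 82.9, 69.9]
orientation: [2.354, 2.08, 0.0]
ft_force: [0.4, -0.5, -0.2]
width: 13.8
finger_force: 40.0
```

>>> {"fn": "arm_command", "kwargs": {
  "motion": [
    [0, 0.008, 0, 0, 0],
    [0, 0.008, 0, 0, 0],
    [0, 0.008, 0, 0, 0],
    [0, 0.008, 0, 0, 0],
    [0, 0.008, 0, 0, 0]
  ]
}}

```text
clock: 25.22
tcp_pos: [544.5, 94.8, 69.9]
orientation: [-2.354, -2.08, -0.0]
ft_force: [-1.2, -0.6, -0.8]
width: 13.7
finger_force: 40.0
```

```bash
python3 st.py
```

```text
[ 3.54 19.14 14.36] 0.01 Fbay [0.7, -1.2, -0.8] 25.2167
```

>>> {"fn": "arm_command", "kwargs": {
  "motion": [
    [0, 0.01, 0, 0, 0],
    [0, 0.01, 0, 0, 0],
    [0, 0.01, 0, 0, 0],
    [0, 0.01, 0, 0, 0],
    [0, 0.01, 0, 0, 0]
  ]
}}

```text
clock: 25.63
tcp_pos: [546.4, 109.8, 69.8]
orientation: [-2.354, -2.08, 0.0]
ft_force: [1.0, -0.0, -1.4]
width: 13.7
finger_force: 40.0
```

>>> {"fn": "arm_command", "kwargs": {
  "motion": [
    [0, 0.01, 0, 0, 0],
    [0, 0.01, 0, 0, 0],
    [0, 0.01, 0, 0, 0],
    [0, 0.01, 0, 0, 0],
    [0, 0.01, 0, 0, 0]
  ]
}}

```text
clock: 26.05
tcp_pos: [548.2, 124.6, 69.8]
orientation: [-2.354, -2.08, -0.0]
ft_force: [-0.3, -0.4, -0.0]
width: 13.3
finger_force: 40.0
```

>>> {"fn": "arm_command", "kwargs": {
  "motion": [
    [0, 0.01, 0, 0, 0],
    [0, 0.01, 0, 0, 0],
    [0, 0.01, 0, 0, 0],
    [0, 0.01, 0, 0, 0],
    [0, 0.01, 0, 0, 0]
  ]
}}

```text
clock: 26.47
tcp_pos: [550.1, 139.5, 69.8]
orientation: [-2.354, -2.08, -0.0]
ft_force: [0.2, 0.3, 0.1]
width: 14.0
finger_force: 40.0
```

>>> {"fn": "arm_command", "kwargs": {
  "motion": [
    [0, 0.01, 0, 0, 0],
    [0, 0.01, 0, 0, 0],
    [0, 0.01, 0, 0, 0],
    [0, -0.01, 0, 0, 0],
    [0, 0, 0, 0, 0]
  ]
}}

```text
clock: 26.88
tcp_pos: [550.7, 144.8, 69.8]
orientation: [2.354, 2.08, -0.0]
ft_force: [0.7, -0.7, -0.4]
width: 13.7
finger_force: 40.0
```

```bash
python3 st.py; python3 - <<'E'
from h import *
t=snap("top","t9"); a=load("t6")
o=np.zeros((560,800,3),np.uint8)
o[:]=cv2.resize(t["image"][175:231,265:345],(800,560),interpolation=cv2.INTER_CUBIC)
cv2.imwrite("pics/t9b.png",np.clip(o[:,:,::-1]*1.5,0,255).astype(np.uint8))
E
```

```text
[-46.91  19.09  14.31] 0.01 Fbay [0.6, 0.8, -0.4] 26.8833
```

View pics/t9b.png

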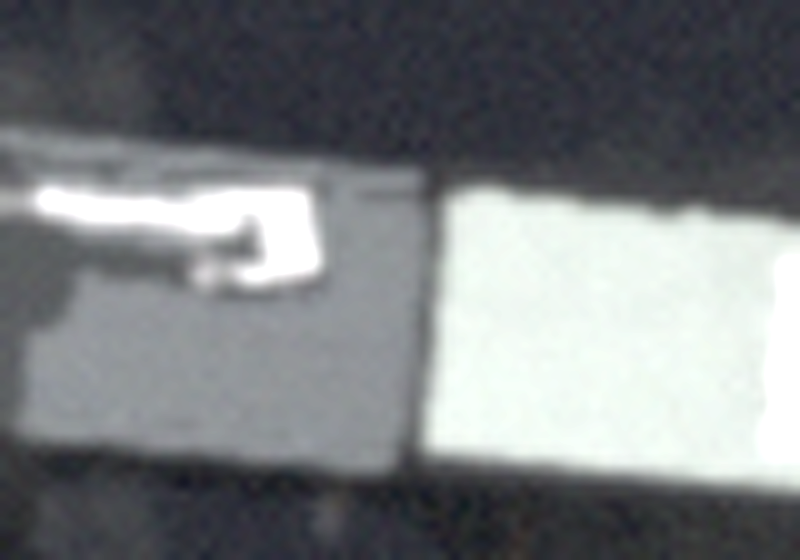

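>>> {"fn": "arm_command", "kwargs": {
  "motion": [
    [0, 0, -0.007, 0, 0],
    [0, 0, 0, -0.01, 0],
    [0, 0, 0, -0.03, 0],
    [0, 0, 0, -0.06, 0],
    [0, 0, 0, -0.06, 0]
  ]
}}

```text
clock: 27.35
tcp_pos: [548.4, 145.1, 118.6]
orientation: [-2.355, -2.079, 0.002]
ft_force: [0.1, 0.8, -0.0]
width: 13.7
finger_force: 40.0
```

>>> {"fn": "arm_command", "kwargs": {
  "motion": [
    [0, 0, 0, -0.03, 0],
    [0, 0, 0, 0, 0],
    [0, 0, 0, 0, 0]
  ]
}}

```text
clock: 27.6
tcp_pos: [548.9, 145.6, 127.3]
orientation: [2.354, 2.08, 0.002]
ft_force: [-0.6, 0.0, -0.5]
width: 14.0
finger_force: 40.0
```

```bash
python3 st.py; python3 - <<'E'
from h import *
t=snap("top","t10"); d=np.abs(t["image"].astype(int)-load("t9")["image"]).max(2)
np.set_printoptions(linewidth=250)
print(t["image"][190:206,280:304,1])
plan([(501,332,127,87,10),(501,332,127,87,1)],0)
E
```

```text
[-47.47  17.24  71.8 ] 0.02 Fbay [0.1, -0.6, -0.5] 27.6
[[ 92  91  91  91  91  93  90  81  80  77  69  63  64  61  57  59  60  52  49  44  41  37  37  33]
 [ 98  96  96  99  96  96  94  93  91  90  92  91  90  92  90  91  88  82  74  74  66  63  59  52]
 [ 97  91  87  88  86  82  86  89  87  90  90  96  98 102  98  98  96  89  90  90  91  92  88  90]
 [124 118 112 108 112 109 114 121 126 123 121 120 124 126 126 114  90  84  91  95  98  96  97  96]
 [176 167 160 150 156 159 163 181 196 192 182 185 186 185 180 159 106  85  94  99  95  86  82  84]
 [196 197 194 193 199 200 201 213 221 215 196 205 206 205 201 177 122  98 100 102 101  94  93  93]
 [174 188 197 199 204 206 197 198 205 198 178 191 203 203 199 179 129 103 101 102  99 101 101  99]
 [129 140 146 155 171 167 149 147 156 155 150 178 194 192 188 179 139 107 100 102 101 100 101 102]
 [105 109 113 128 161 165 128 108 116 117 133 168 189 184 185 186 150 109 101 102 100 101 101 101]
 [103 101 105 124 162 173 132  99 103 105 125 164 195 199 199 193 161 112  99 102 104 103 100 102]
 [101 104 105 123 163 184 164 132 134 135 145 169 198 
[... 203 characters left out ...]
55 142 123  96  98 103 101  99 102 102]
 [105 104 104 108 122 144 146 134 131 134 139 135 117 112 102  92  85  89  96 100 102 102 101 102]
 [104 103 104 105 106 102  95  86  84  84  86  84  90  92  89  85  93  94 101 101 102 102 101 100]
 [100 102 102 103 101 100  95  94  92  93  92  94  95  97  98  97  98 101 103 101 102 100 102 104]]
[[0, 0.06, -0.023, -0.0, -0.009], [0, 0.06, -0.023, -0.0, -0.009], [0, 0.06, -0.023, -0.0, -0.009], [0, 0.06, -0.022, -0.0, -0.009], [0, 0.06, -0.022, -0.0, -0.009]]
[[0, 0.061, -0.021, -0.0, -0.009], [0, 0.061, -0.021, -0.0, -0.009], [0, 0.061, -0.02, -0.0, -0.009], [0, 0.061, -0.02, -0.001, -0.009], [0, 0.06, -0.019, -0.0, -0.01]]
[[0, 0.0, -0.0, -0.0, 0.0]]
```

Key stays on the apron at cols 284–297, free of the hook. Return to the holder.

>>> {"fn": "arm_command", "kwargs": {
  "motion": [
    [0, 0.06, -0.023, 0, -0.009],
    [0, 0.06, -0.023, 0, -0.009],
    [0, 0.06, -0.023, 0, -0.009],
    [0, 0.06, -0.022, 0, -0.009],
    [0, 0.06, -0.022, 0, -0.009]
  ]
}}

```text
clock: 28.07
tcp_pos: [523.8, 239.1, 125.6]
orientation: [-2.317, -2.121, 0.003]
ft_force: [0.2, -0.2, -1.0]
width: 13.9
finger_force: 40.0
```

>>> {"fn": "arm_command", "kwargs": {
  "motion": [
    [0, 0.061, -0.021, 0, -0.009],
    [0, 0.061, -0.021, 0, -0.009],
    [0, 0.061, -0.02, 0, -0.009],
    [0, 0.061, -0.02, 0, -0.009],
    [0, 0.06, -0.019, 0, -0.01]
  ]
}}

```text
clock: 28.48
tcp_pos: [500.4, 332.4, 125.6]
orientation: [-2.278, -2.163, 0.003]
ft_force: [-0.3, 0.3, -0.9]
width: 13.7
finger_force: 40.0
```

>>> {"fn": "arm_command", "kwargs": {
  "motion": [
    [0, 0, 0, 0, 0],
    [0, 0, 0, 0, 0],
    [0, 0, 0, 0, 0],
    [0, 0, 0, 0, 0]
  ]
}}

```text
clock: 28.82
tcp_pos: [501.9, 330.2, 126.6]
orientation: [2.28, 2.16, -0.001]
ft_force: [0.8, 0.5, -0.3]
width: 13.7
finger_force: 40.0
```

```bash
python3 - <<'E'
from h import *
p,a,o=pose(); print(p.round(2),round(a,2))
np.set_printoptions(linewidth=250)
c=snap("wrist","w10"); t=snap("top","t11")
plan([(501,332,80,87,3),(501,332,64,87,3)],0,nd=4)
E
```

```text
[501.89 330.17 126.62] 86.89
[[0, 0.0017, -0.0011, 0.0521, -0.0008], [0, 0.0017, -0.0011, 0.0521, -0.0008], [0, 0.0017, -0.0011, 0.052, -0.0009], [0, 0.0, -0.0, 0.0178, 0.0], [0, 0.0, -0.0, 0.0178, 0.0]]
[[0, 0.0, -0.0, 0.0178, 0.0]]
```

```bash
python3 - <<'E'
from h import *
p,a,o=pose(); print(p.round(2),round(a,2),o["clock"])
plan([(501,332,85,87,2)],0,nd=4)
E
```

```text
[501.91 330.41 126.87] 86.89 28.9167
[[0, 0.0026, -0.0017, 0.0698, -0.0012], [0, 0.0025, -0.0016, 0.0698, -0.0013]]
```

>>> {"fn": "arm_command", "kwargs": {
  "motion": [
    [0, 0.0025, -0.0015, 0.05, -0.0025],
    [0, 0.0025, -0.0015, 0.05, 0],
    [0, 0, 0, 0.03, 0],
    [0, 0, 0, 0, 0],
    [0, 0, 0, 0, 0]
  ]
}}

```text
clock: 29.33
tcp_pos: [500.6, 332.6, 87.6]
orientation: [2.277, 2.164, -0.002]
ft_force: [0.8, -0.4, -1.5]
width: 13.6
finger_force: 40.0
```

>>> {"fn": "arm_command", "kwargs": {
  "motion": [
    [0, 0, 0, 0, 0],
    [0, 0, 0, 0, 0]
  ]
}}

```text
clock: 29.5
tcp_pos: [501.3, 333.4, 88.7]
orientation: [2.277, 2.164, 0.002]
ft_force: [-0.5, 0.0, -1.1]
width: 14.0
finger_force: 40.0
```

```bash
python3 - <<'E'
from h import *
snap("top","t12")
p,a,o=pose(); print(p.round(2),round(a,2),o["clock"])
plan([(501,332,72,87,2)],0,nd=4)
E
```

```text
[501.14 333.49  88.64] 87.11 29.55
[[0, -0.0025, -0.0001, 0.0277, 0.0012], [0, -0.0025, -0.0001, 0.0278, 0.0012]]
```

>>> {"fn": "arm_command", "kwargs": {
  "motion": [
    [0, 0, 0, 0.02, 0],
    [0, -0.0025, 0, 0.02, 0.001],
    [0, -0.0025, 0, 0.02, 0.001],
    [0, 0, 0, 0.01, 0],
    [0, 0, 0, 0, 0]
  ]
}}

```text
clock: 29.97
tcp_pos: [499.9, 331.3, 65.7]
orientation: [-2.278, -2.163, 0.003]
ft_force: [0.4, 0.4, -0.5]
width: 13.7
finger_force: 40.0
```

>>> {"fn": "arm_command", "kwargs": {
  "motion": [
    [0, 0, 0, 0, 0],
    [0, 0, 0, 0, 0]
  ]
}}

```text
clock: 30.13
tcp_pos: [500.7, 331.8, 66.9]
orientation: [2.278, 2.163, 0.0]
ft_force: [0.0, 0.2, -0.0]
width: 13.7
finger_force: 40.0
```

```bash
python3 - <<'E'
from h import *
p,a,o=pose(); print(p.round(2),round(a,2),o["clock"],o["ft_force"])
E
```

```text
[500.69 331.84  66.91] 87.03 30.1333 [ 0.00540995  0.22796263 -0.03201726]
```

Well aligned; lower the last 5 mm in small steps.

>>> {"fn": "arm_command", "kwargs": {
  "motion": [
    [0, 0, 0, 0.006, 0],
    [0, 0, 0, 0.006, 0],
    [0, 0, 0, 0, 0]
  ]
}}

```text
clock: 30.38
tcp_pos: [500.4, 331.8, 63.0]
orientation: [-2.278, -2.163, 0.0]
ft_force: [-0.3, 0.4, -0.8]
width: 13.9
finger_force: 40.0
```

>>> {"fn": "arm_command", "kwargs": {
  "motion": [
    [0, 0, 0, 0.003, 0],
    [0, 0, 0, 0, 0]
  ]
}}

```text
clock: 30.55
tcp_pos: [500.5, 331.8, 62.2]
orientation: [-2.278, -2.163, 0.0]
ft_force: [-0.5, -0.1, -1.4]
width: 14.1
finger_force: 40.0
```

>>> {"fn": "arm_command", "kwargs": {
  "motion": [
    [0, 0, 0, 0.002, 0],
    [0, 0, 0, 0, 0],
    [0, 0, 0, 0, 0]
  ]
}}

```text
clock: 30.8
tcp_pos: [500.6, 331.9, 62.0]
orientation: [-2.278, -2.163, -0.0]
ft_force: [-1.4, -0.5, 1.5]
width: 14.0
finger_force: 40.0
```

>>> {"fn": "arm_command", "kwargs": {
  "motion": [
    [0.6, 0, 0, 0, 0],
    [0.6, 0, 0, 0, 0],
    [0.6, 0, 0, 0, 0],
    [0.6, 0, 0, 0, 0],
    [0.6, 0, 0, 0, 0]
  ]
}}

```text
clock: 31.22
tcp_pos: [500.5, 331.8, 61.7]
orientation: [2.278, 2.163, -0.0]
ft_force: [0.1, 0.1, 0.8]
width: 44.0
finger_force: 0.0
```

>>> {"fn": "arm_command", "kwargs": {
  "motion": [
    [0.6, 0, 0, 0, 0],
    [0.6, 0, 0, 0, 0],
    [0.6, 0, 0, 0, 0]
  ]
}}

```text
clock: 31.47
tcp_pos: [500.5, 331.8, 61.7]
orientation: [-2.278, -2.163, -0.0]
ft_force: [0.4, -0.0, 0.2]
width: 52.6
finger_force: 0.0
```

>>> {"fn": "arm_command", "kwargs": {
  "motion": [
    [0.6, 0, 0, -0.02, 0],
    [0.6, 0, 0, -0.06, 0],
    [0.6, 0, 0, -0.1, 0],
    [0.6, 0, 0, -0.1, 0],
    [0.6, 0, 0, -0.1, 0]
  ]
}}

```text
clock: 31.88
tcp_pos: [500.4, 331.4, 177.3]
orientation: [2.279, 2.163, -0.001]
ft_force: [0.5, 0.1, 0.7]
width: 52.2
finger_force: 0.0
```

>>> {"fn": "arm_command", "kwargs": {
  "motion": [
    [0.6, 0, 0, -0.1, 0],
    [0.6, 0, 0, -0.09, 0],
    [0.6, 0, 0, 0, 0],
    [0.6, 0, 0, 0, 0],
    [0.6, 0, 0, 0, 0]
  ]
}}

```text
clock: 32.3
tcp_pos: [500.0, 331.6, 232.3]
orientation: [-2.278, -2.163, 0.001]
ft_force: [-0.0, 0.1, -0.5]
width: 52.9
finger_force: 0.0
```

```bash
python3 - <<'E'
from h import *
np.set_printoptions(linewidth=250)
c=snap("wrist","w12"); p,a,o=pose(); print(p,o["width"],o["clock"])
g=cv2.cvtColor(c["image"],cv2.COLOR_RGB2GRAY)
P=lambda x:proj(c,x).round(1)
H=np.array([500.9,332+2,0]); e=np.array([np.cos(np.radians(-93)),np.sin(np.radians(-93)),0])
print("top front",P(H+13*e+[0,0,100]),"top back",P(H-13*e+[0,0,100]),"tip",P(H+142.5*e+[0,0,28]))
u,v=P(H+[0,0,100]).astype(int); print(g[v-45:v+60,u]); print(g[v,u-30:u+30])
u2,v2=P(H+110*e+[0,0,28]).astype(int); print(v2,u2,g[v2,u2-25:u2+25]); print(g[v2:v2+60,u2])
t=snap("top","t13"); t0=load("top0")
d=np.abs(t["image"].astype(int)-t0["image"]).max(2); n,_,s,ce=cv2.connectedComponentsWithStats((d>45).astype(np.uint8)); print([(s[i].tolist()) for i in range(1,n) if s[i][4]>4])
E
```

```text
[499.73632424 331.42300284 231.65846301] 52.96471985414325 32.35
top front [259.3 194. ] top back [259.3 164.5] tip [259.  284.3]
[ 56  58  58  58  56  49  81 150 160 193 182 229 227 218 168 150 231 224 227 220 119  44  53  59  64  59  64  60  63  59  64  56  59  69  74  75  76  77  76  75  78  77  77  76  76  76  76  76  77  76  76  77  76  76  76  76  75  75  75  66  68 204
 255 247 245 245 245 245 245 245 245 245 245 245 245 245 245 245 245 245 245 245 245 245 245 245 245 245 245 245 245 245 245 245 245 245 245 245 245 245 245 245 245 245 245]
[ 47  48  48  48  46  40  83 130 132 130 130 130 130 129 130 130 130 131 131 120 124 124  77  55  68  74  75  76  75  75  76  76  77  77  77  75  73  61 121 207 226 218 217 218 218 218 219 219 220 222 225 180  39  56  61  60  61  61  59  58]
259 259 [ 49  47  47 127 217 220 216 216 215 216 216 216 216 216 216 216 218 224 202 114 130 117 187 250 246 244 251 255 102 138 199 221 217 216 216 216 216 217 216 217 216 217 218 226 191  83  51  60  62  61]
[244 244 244 244 244 245 245 245 245 245 245 245 247 255 193 101 106 116 121 150 161 160 122 130 144 184 175 143 168 183 176 155 174 184 182 184 191 192 194 188 171 168 169 166 152 152 166 154 133 145  99  54  59  61  61  62  63  64  67  71]
[[24, 161, 125, 175, 12439], [110, 162, 5, 4, 15], [124, 162, 11, 5, 32], [106, 166, 3, 4, 8], [130, 167, 3, 3, 8], [284, 193, 13, 11, 96], [185, 214, 8, 1, 8], [134, 335, 36, 49, 860], [230, 353, 47, 31, 1125], [0, 376, 15, 8, 82]]
```

```bash
python3 -c "from bench import job_done; print(job_done())"
```

```text
the job is handed in; nothing more can be done
None
```

The key lies wholly on the apron, the pick is upright in its holder with the arm clear, and the job was handed in at about 32 s, with no contact reading above about 6 N.

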